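# Gather the vial caps in the tray's corner

### The job

Pick up the white cup, pour its three vial caps into the grey caps tray, where two more already lie, and stand the empty cup back upright on the table, clear of the tray. Then take the tray by its upright tab and raise that corner, keeping the opposite corner on the table, until the tray is tilted by some 30 degrees and all five caps have slid together into that low corner. Finish while still holding the tray tilted and steady, with no other thing propping it, and leave the bottles and the loose lid where they are.

Things in the scene. Friction and masses are not known exactly. Their poses are not given: they have to be found in the camera images.
- tray: Caps tray: square open tote of grey plastic, 158 x 158 mm outside, 45 mm high, walls and floor 4 mm, loose, 0.28 to 0.46 kg. Origin: centre of its underside, z up. Its x axis is the square's diagonal, from the gathering corner (-x) to the tab corner (+x). At first tray x is within 0.6 rad of world -x (tab towards the robot). Tray and cup stand left and right of the centre line, or swapped.
- tray_tab (a point): Grip point of the tray's upright tab, a plate on one corner, 12 mm thick along tray x, 36 mm wide along tray y, its top 100 mm above the tray's underside. The point is inside the plate, 18 mm below its top edge, at (105, 0, 82) mm in the tray's frame. Grip from above across the 12 mm thickness (friction 0.5 or more).
- tray_corner (a point): Gathering corner, diagonally across from the tab: the inside corner of the tray at floor level, at (-106, 0, 4) mm in the tray's frame.
- tray_foot (a point): Outside bottom point of the gathering corner, at (-112, 0, 0) mm in the tray's frame: the point the tray rocks on when the tab is lifted, so the tab then travels on an arc about it.
- cup: White plastic cup, open at the top, 80 mm tall, straight-sided, outside diameter 62 mm, wall 3 mm, floor 4 mm, 0.07 to 0.12 kg empty, holding three caps. Origin: centre of its underside; z to the mouth. Caps slide on a slope of about 10 degrees, so they run out when it is tipped 105 to 115 degrees from upright, slowly at first.
- cap1_center (a point): Centre of loose cap 1: a white plastic vial cap, a solid disc 22 mm across and 16 mm high, 10 g, slippery (friction on tray and cup 0.13 to 0.18: slides from a slope of about 10 degrees). Starts in the cup.
- cap2_center (a point): Centre of loose cap 2: a white plastic vial cap, a solid disc 22 mm across and 16 mm high, 10 g, slippery (friction on tray and cup 0.13 to 0.18: slides from a slope of about 10 degrees). Starts in the cup.
- cap3_center (a point): Centre of loose cap 3: a white plastic vial cap, a solid disc 22 mm across and 16 mm high, 10 g, slippery (friction on tray and cup 0.13 to 0.18: slides from a slope of about 10 degrees). Starts in the cup.
- cap4_center (a point): Centre of loose cap 4: a white plastic vial cap, a solid disc 22 mm across and 16 mm high, 10 g, slippery (friction on tray and cup 0.13 to 0.18: slides from a slope of about 10 degrees). Starts in the tray, in the half nearer the tab.
- cap5_center (a point): Centre of loose cap 5: a white plastic vial cap, a solid disc 22 mm across and 16 mm high, 10 g, slippery (friction on tray and cup 0.13 to 0.18: slides from a slope of about 10 degrees). Starts in the tray, in the half nearer the tab.
- bottle_a: Squat sample bottle, uncapped, translucent white, 68 mm across, 80 mm tall, standing beyond the tray and cup near the centre line. Bystander. Origin: centre of its underside.
- bottle_b: Sample bottle, uncapped, 72 mm across, 150 mm tall, far left. Bystander.
- bottle_c: Sample bottle with a white lid, 60 mm across, 120 mm tall, far right. Bystander.
- bottle_d: Amber bottle with a blue lid, 62 mm across, 130 mm tall, at the back. Bystander.
- lid: Loose bottle lid, a white disc 56 mm across and 14 mm high, lying on the table between tray and cup. Bystander.

How it is judged:
By the outcome, as a careful person would: the job done as asked, in the order asked, and still so for the second after the job is handed in, while the arm keeps its last pose, push and grip.
It also fails if it takes over 72 s, if anything falls off the work surface, if the arm or the gripper's body presses on something with over 40 N, if the wrist force passes 120 N, or if a joint passes its speed limit or range.

### The arm

A 6-joint arm with a two-finger parallel gripper is mounted at the origin on the work surface. World frame = base frame: x ahead of the robot, y to its left, z up, the work surface at z = 0. Lengths are in m, angles in rad, forces in N, time in s.
With the tool pointing down it reaches from about 0.35 to 0.8 m from the base axis. Payload 7.3 kg.
Tool frame: the origin (TCP) lies at the very end of the fingers, on their centre line; the grasp point (between the pads) lies 19 mm behind it; z points along the fingers, y is the line along which they close (so a half turn about z gives the same grasp; the last joint's range is limited). The gripper opens to 85 mm and grips with 20 to 120 N. Pads are 22 mm wide; open, the fingers measure 114 mm over their backs; the gripper's body (76 mm by 85 mm) begins 54 mm behind the grasp point. The pads swing forward as they close: fully open they stand 13 mm farther back than shut.
Start: joints at [1.133, 0.342, 1.524, -0, 1.275, -0.146], TCP at [0.151, 0.503, 0.198] pointing down, gripper open.
Joint ranges: [-2.53, 2.53], [-0.77, 2.02], [0.04, 2.7], [-1, 4.14], [0.28, 2.66], [-3.11, 3.11]. Speed limits (rad/s): [2.57, 2.57, 3.14, 3.14, 3.14, 3.14].

### API

Orientations are given as a 3x3 rotation matrix whose columns are the frame's x, y, z axes.
In Python, from cell import env, imaging gives the robot as it stands.
- The arm moves only by the tool carry_out, never from a script. Its argument "commands" is a list of rows, each a list of 3 entries, a list of its own where there are three numbers: the shift along the tool's x, y, z in mm, then the turn about the tool's z in degrees, then the opening in per cent of the stroke, from 0 (shut) to 100 (fully open). In form: [[[x, y, z], twist, jaw], ...]. A call has exactly 10 rows; each row shifts and turns the commanded pose from where the row before left it, along the tool's axes as they then stand; what a row does not reach is not made up. A row lasts 1/10 s, in which the tool goes at most 50 mm and 8.59 degrees, less where a joint would pass 70% of its speed; a pose out of reach is approached as far as the arm can. A call with a gripper value outside its range is refused whole. The fingers move at their own pace and stop on an object; "squeeze" is the grip in N (left out, the last holds). Time passes only in rows, so rows that do not move let the fingers close, or fill a call up. It gives the time, the measured TCP pose, the force, the opening and the grip force at its end, in the units of the state.
- env.read_state(): the state, without advancing time (a new reading comes with each control period).
- imaging.capture(name): name is "scene" or "top" or "wrist"; returns the picture (420x560x3 uint8, red, green, blue); there is no depth.
- imaging.camera_info(name): a dict with "fx", "fy", "cx", "cy" (pixels), "origin" and "attitude" of the camera in the world; the wrist camera has in their place "tool_from_camera" (4x4, takes a point from camera to tool coordinates, whose origin is the TCP and whose axes are the flange's). Camera axes: x right, y down, z forward; pixel columns grow to the right and rows downward; lengths in m; the calibration is good to about 2 mm. The wrist camera is an equidistant fisheye: a pixel r from the principal point sees the ray r / f radians off the axis. A picture is of the moment at which its call begins: read the wrist's pose just before it. camera_info takes no time and is no camera call.
- env.hand_in(): hands the job in; it is judged then, once.
Trained networks look in the newest picture that a camera, given by its name, has taken for a name from the list of things; names that differ only in an ending like _2 or _b are one class to them, and where a whole thing is asked for, a point or a joint stands for the part that bears it (a point fixed in the world has none). Each returns a list of dicts, best first, with "p" (0 to 1); they miss things now and then, are a little off and sometimes report something else, mostly with a low value. They report only what shows in the picture. A call takes as long as a camera call.
- imaging.masks_of(camera, target): "region" (420x560 bool, what is visible of it) and "pixel" ([column, row] in pixels, amid what is visible of it).
- imaging.landmark_of(camera, target): "pixel" ([column, row] in pixels: a listed point, or the origin of a listed thing).
The state is a dict: "t": time; "joint_positions": joint angles; "dq": joint speeds; "tau": joint torques, N m; "tool_pos": TCP position; "tcp_rot": TCP orientation; "wrist_force": force on the tool from outside, world axes, zero at the start; "ft_torque": the same for the moment, N m; "opening": finger opening in m; "grasp_force": force on a finger pad.
Only numpy, scipy, OpenCV 4.12 (cv2) and the standard library are available. Lean on these libraries where they do the work, as an engineer would, in place of code of your own. Each camera call takes 0.05 s, during which the arm holds its last target. There are 200 camera calls.

## Working session

There is one attempt and no reset: what is moved stays moved. The work goes in short steps, Python scripts to look and compute and a tool call to move; the robot and the scene stay as the last step left them, time stands still between calls to the robot, and variables do not carry over. Pictures are saved under pics/ and viewed, at most 10 in all, crops included, and the job is handed in when it is done.

Besides the shell and the picture viewer there is one more tool, called after "Request:" as name(argument=value, ...) on one line, values as JSON. carry_out: Moves the arm, as the interface text tells. Its arguments: {"type":"object","properties":{"commands":{"type":"array","items":{"type":"array"}},"squeeze":{"type":"number"}},"required":["commands"]}

```bash
mkdir -p pics; ls
python3 - <<'E'
from cell import env, imaging
import cv2, numpy as np
s=env.read_state(); print(s['t'],s['tool_pos'],np.round(s['tcp_rot'],3).tolist(),s['opening'])
for n in ['top','scene']:
    im=imaging.capture(n); cv2.imwrite(f'pics/{n}0.png',im[:,:,::-1])
    ci=imaging.camera_info(n); print(n,{k:np.round(v,4).tolist() for k,v in ci.items()})
    for t in ['tray','tray_tab','tray_corner','tray_foot','cup','cap1_center','bottle_a','lid']:
        print(t,[(np.round(d['pixel']).tolist(),round(d['p'],2)) for d in imaging.landmark_of(n,t)[:5]])
a=cv2.imread('pics/top0.png'); 
print(imaging.camera_info('wrist'))
E
```

```text
pics
0.0 [0.15079645 0.50238283 0.19692061] [[-0.958, 0.288, -0.001], [0.288, 0.958, -0.001], [0.0, -0.002, -1.0]] 0.0855110122715657
top {'fx': 426.359, 'fy': 426.359, 'cx': 279.4431, 'cy': 205.8867, 'origin': [0.5314, 0.0126, 1.0869], 'attitude': [[0.0254, -0.9956, 0.09], [-0.9994, -0.0276, -0.0224], [0.0247, -0.0894, -0.9957]]}
tray [([354.0, 216.0], 0.73), ([370.0, 183.0], 0.53)]
tray_tab [([342.0, 256.0], 0.84)]
tray_corner [([374.0, 184.0], 0.98), ([198.0, 217.0], 0.44)]
tray_foot [([368.0, 180.0], 0.96)]
cup [([198.0, 216.0], 0.73), ([200.0, 213.0], 0.59)]
cap1_center [([198.0, 217.0], 0.56)]
bottle_a [([216.0, 151.0], 0.72), ([278.0, 151.0], 0.61), ([439.0, 195.0], 0.61), ([343.0, 254.0], 0.41)]
lid [([265.0, 270.0], 0.66)]
scene {'fx': 393.1132, 'fy': 393.1132, 'cx': 283.1131, 'cy': 211.1011, 'origin': [1.3642, -0.188, 0.6243], 'attitude': [[0.256, 0.5428, -0.7999], [0.9664, -0.1625, 0.199], [-0.0219, -0.824, -0.5662]]}
tray [([201.0, 256.0], 0.64)]
tray_tab [([212.0, 200.0], 0.62), ([278.0, 205.0], 0.39)]
tray_corner [([185.0, 282.0], 0.83)]
tray_foot [([182.0, 284.0], 0.83)]
cup [([352.0, 221.0], 0.79)]
cap1_center []
bottle_a [([297.0, 284.0], 0.87), ([441.0, 226.0], 0.82), ([368.0, 270.0], 0.64), ([102.0, 292.0], 0.62)]
lid [([275.0, 205.0], 0.7), ([203.0, 254.0], 0.21)]
{'fx': 325.19226210127806, 'fy': 325.19226210127806, 'cx': 285.7032904030333, 'cy': 210.06161191792685, 'tool_from_camera': array([[ 1.25445485e-04, -9.63639300e-01, -2.67206443e-01,
         6.81331724e-02],
       [ 9.99999988e-01,  1.46494390e-04, -5.88394062e-05,
         6.90057015e-04],
       [ 9.58442092e-05, -2.67206432e-01,  9.63639307e-01,
        -1.76472507e-01],
       [ 0.00000000e+00,  0.00000000e+00,  0.00000000e+00,
         1.00000000e+00]])}
```

View pics/top0.png

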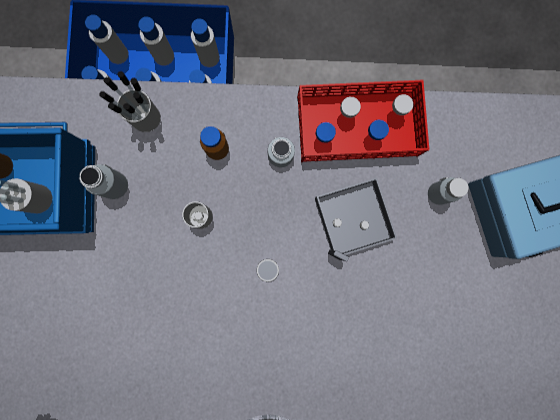

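View pics/scene0.png

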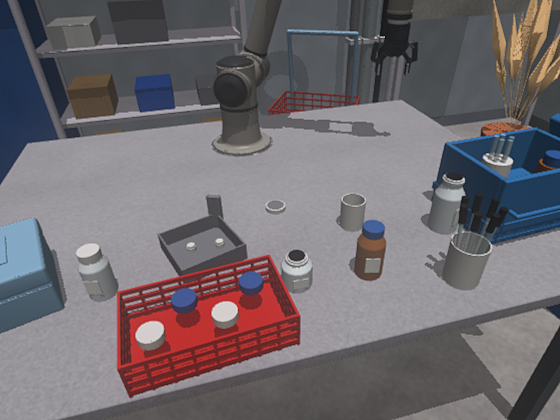

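The top picture shows the cup with its caps at (197,216) and the tray centred near (355,217), its tab at (340,256) and its gathering corner at (375,182). The caps are at (338,223) and (364,226), the lid at (267,270) and bottle_a at (281,150). The red crate (300-428, 80-160) stands just beyond the tray.

```bash
cat > h.py <<'E'
from cell import env, imaging
import cv2, numpy as np
def ray(cam,px,s=None):
    c=imaging.camera_info(cam); u=np.array([px[0]-c['cx'],px[1]-c['cy']])
    if cam!='wrist':
        R=np.array(c['attitude']); return np.array(c['origin']), R@np.array([u[0]/c['fx'],u[1]/c['fy'],1])
    s=s or env.read_state(); r=np.linalg.norm(u)+1e-9; th=r/c['fx']
    d=np.array([*(u/r*np.sin(th)),np.cos(th)]); T=c['tool_from_camera']; R=np.array(s['tcp_rot'])
    return np.array(s['tool_pos'])+R@T[:3,3], R@(T[:3,:3]@d)
def onz(cam,px,z,s=None):
    o,d=ray(cam,px,s); return o+d*(z-o[2])/d[2]
def proj(cam,P,s=None):
    c=imaging.camera_info(cam)
    if cam!='wrist':
        p=np.array(c['attitude']).T@(np.array(P)-c['origin']); return [c['cx']+c['fx']*p[0]/p[2],c['cy']+c['fy']*p[1]/p[2]]
    s=s or env.read_state(); T=c['tool_from_camera']
    q=np.array(s['tcp_rot']).T@(np.array(P)-s['tool_pos']); p=T[:3,:3].T@(q-T[:3,3])
    r=np.hypot(p[0],p[1]); th=np.arctan2(r,p[2]); return [c['cx']+c['fx']*th*p[0]/r,c['cy']+c['fx']*th*p[1]/r]
E
python3 - <<'E'
from h import *
# joint fit of tray pose from corner/foot/tab landmarks in both views
from scipy.optimize import least_squares
obs=[]
for n in ['top','scene']:
    imaging.capture(n)
    for t,p in [('tray_tab',(.105,0,.082)),('tray_corner',(-.106,0,.004)),('tray_foot',(-.112,0,0)),('tray',(0,0,0))]:
        l=imaging.landmark_of(n,t)
        if l: obs.append((n,t,np.array(p),l[0]['pixel']))
def W(q,p):
    c,s=np.cos(q[2]),np.sin(q[2]); return np.array([q[0]+c*p[0]-s*p[1],q[1]+s*p[0]+c*p[1],p[2]])
f=lambda q:np.concatenate([np.array(proj(n,W(q,p)))-px for n,t,p,px in obs])
r=least_squares(f,[.5,-.17,3.0],loss='soft_l1',x_scale=[.1,.1,.1]); print(r.x,np.round(r.fun.reshape(-1,2),1).tolist())
for t in ['cup','lid','bottle_a','bottle_c']:
  for n in ['top','scene']:
    for d in imaging.masks_of(n,t)[:3]:
        ys,xs=np.where(d['region']); print(t,n,round(d['p'],2),[xs.min(),xs.max(),ys.min(),ys.max()],np.round(d['pixel']))
print('cup rim', onz('top',(196,214),.08), 'scene rim',onz('scene',(353,199),.08),'scene base',onz('scene',(352,224),0))
print('lid', onz('top',(267.5,270),.014))
print('bottle a', onz('top',(281.5,147),.08),onz('scene',(296.5,284),0))
E
```

```text
[ 0.60269157 -0.19803079  2.65061467] [[133.5, 39.8], [0.0, 0.3], [1.7, -1.2], [-1.0, -0.1], [4.3, -1.5], [-0.4, 1.1], [0.0, 2.8], [1.3, -1.8]]
cup top 0.73 [np.int64(182), np.int64(212), np.int64(201), np.int64(227)] [194. 210.]
cup scene 0.64 [np.int64(339), np.int64(365), np.int64(194), np.int64(231)] [352. 208.]
cup scene 0.27 [np.int64(76), np.int64(117), np.int64(244), np.int64(300)] [ 94. 275.]
lid top 0.9 [np.int64(256), np.int64(278), np.int64(259), np.int64(281)] [264. 273.]
lid top 0.51 [np.int64(315), np.int64(395), np.int64(177), np.int64(260)] [355. 218.]
lid scene 0.53 [np.int64(266), np.int64(285), np.int64(200), np.int64(214)] [274. 207.]
bottle_a top 0.98 [np.int64(428), np.int64(467), np.int64(177), np.int64(203)] [449. 190.]
bottle_a top 0.73 [np.int64(200), np.int64(227), np.int64(126), np.int64(158)] [212. 145.]
bottle_a top 0.72 [np.int64(268), np.int64(294), np.int64(135), np.int64(167)] [279. 151.]
bottle_a scene 0.74 [np.int64(355), np.int64(385), np.int64(220), np.int64(280)] [371. 250.]
bottle_a scene 0.6 [np.int64(76), np.int64(117), np.int64(244), np.int
[... 218 characters left out ...]
0.73 [np.int64(200), np.int64(227), np.int64(126), np.int64(158)] [212. 145.]
bottle_c top 0.72 [np.int64(268), np.int64(294), np.int64(135), np.int64(167)] [279. 151.]
bottle_c scene 0.74 [np.int64(355), np.int64(385), np.int64(220), np.int64(280)] [371. 250.]
bottle_c scene 0.6 [np.int64(76), np.int64(117), np.int64(244), np.int64(301)] [ 95. 274.]
bottle_c scene 0.58 [np.int64(282), np.int64(312), np.int64(250), np.int64(293)] [297. 271.]
cup rim [0.59772611 0.18614215 0.08      ] scene rim [0.59375252 0.18755397 0.08      ] scene base [0.59339491 0.19161491 0.        ]
lid [0.46714753 0.01422537 0.014     ]
bottle a [ 0.76444929 -0.0112918   0.08      ] [ 0.7652688 -0.0129362  0.       ]
```

Request:
carry_out(commands=[[[0, 0, -50], 0, 100], [[0, 0, -50], 0, 100], [[0, 0, -50], 0, 100], [[0, 0, -50], 0, 100], [[0, 0, -50], 0, 100], [[0, 0, -50], 0, 100], [[0, 0, -50], 0, 100], [[0, 0, -50], 0, 100], [[0, 0, -50], 0, 100], [[0, 0, -50], 0, 100]], squeeze=30)

```text
t: 2.8
tool_pos: [0.1344, 0.4449, 0.6234]
tcp_rot: [[-0.958, 0.286, -0.031], [0.288, 0.957, -0.043], [0.017, -0.05, -0.999]]
wrist_force: [-34.6, -74.9, -9.8]
opening: 0.0854
grasp_force: 0.0
```

Run:
```python
from h import *
for k in range(2):
    s=env.read_state(); print(s['t'],np.round(s['tool_pos'],4),np.round(s['joint_positions'],3),np.round(s['dq'],3),np.round(s['wrist_force'],1),np.round(s['tcp_rot'],3).tolist())
    im=imaging.capture('scene')
cv2.imwrite('pics/s1.png',im[:,:,::-1])
```

```text
2.8 [0.1344 0.4449 0.6234] [ 1.106  0.499  0.036  0.018  2.658 -0.158] [-0.255 -0.657 -0.012  0.162 -0.032 -0.099] [-34.6 -74.9  -9.8] [[-0.958, 0.286, -0.031], [0.288, 0.957, -0.043], [0.017, -0.05, -0.999]]
2.85 [0.1329 0.4403 0.6305] [ 1.104  0.483  0.036  0.019  2.654 -0.158] [ 0.022 -0.087  0.004 -0.016  0.063  0.018] [-0.4 -2.5  2.7] [[-0.958, 0.288, -0.022], [0.288, 0.957, -0.025], [0.014, -0.03, -0.999]]
```

View pics/s1.png

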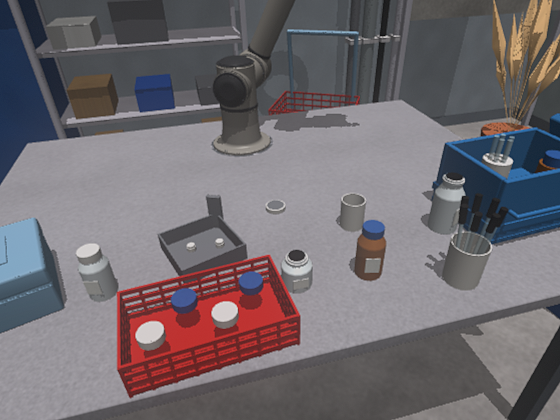

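The scene picture shows everything still in place, with the arm parked high. The tool keeps pointing down, since rows only allow a twist. So I will pivot the cup between the pads, pressing it on the table or tray wall. I'll pinch the tab across its width so the tray can pivot there.

```bash
cat >> h.py <<'E'
def plan(goal,yaw=None,n=10,s=None):
    """rows in tool axes from here to world TCP goal and tool-x yaw (deg), straight line, even speed"""
    s=s or env.read_state(); R=np.array(s['tcp_rot']); p=np.array(s['tool_pos']); p0=p.copy()
    y0=np.degrees(np.arctan2(R[1,0],R[0,0])); dy=0 if yaw is None else (yaw-y0+180)%360-180
    tw=round(-dy/n,1); rows=[]
    for i in range(n):
        d=R.T@(p0+(np.array(goal)-p0)*(i+1)/n-p); d=np.round(d*1000,0); rows.append([d.astype(int).tolist(),tw])
        p=p+R@d/1000; a=np.radians(tw); R=R@np.array([[np.cos(a),-np.sin(a),0],[np.sin(a),np.cos(a),0],[0,0,1]])
    print(rows); print('from',np.round(p0,3),round(y0,1),'step mm',round(np.linalg.norm(np.array(goal)-p0)*1000/n,1)); return rows
E
python3 -c "
from h import *
plan([.56,.20,.22],106.9,20)"
```

```text
[[[-24, -5, 20], np.float64(2.8)], [[-25, -3, 21], np.float64(2.8)], [[-24, -2, 20], np.float64(2.8)], [[-25, -1, 20], np.float64(2.8)], [[-25, 0, 21], np.float64(2.8)], [[-24, 1, 20], np.float64(2.8)], [[-25, 3, 21], np.float64(2.8)], [[-24, 3, 20], np.float64(2.8)], [[-24, 5, 20], np.float64(2.8)], [[-24, 6, 21], np.float64(2.8)], [[-24, 8, 20], np.float64(2.8)], [[-23, 8, 20], np.float64(2.8)], [[-23, 10, 21], np.float64(2.8)], [[-22, 10, 20], np.float64(2.8)], [[-22, 12, 20], np.float64(2.8)], [[-21, 13, 21], np.float64(2.8)], [[-20, 13, 20], np.float64(2.8)], [[-20, 15, 21], np.float64(2.8)], [[-19, 16, 20], np.float64(2.8)], [[-18, 16, 20], np.float64(2.8)]]
from [0.132 0.439 0.631] 163.2 step mm 32.0
```

Request:
carry_out(commands=[[[-24, -5, 20], 2.8, 100], [[-25, -3, 21], 2.8, 100], [[-24, -2, 20], 2.8, 100], [[-25, -1, 20], 2.8, 100], [[-25, 0, 21], 2.8, 100], [[-24, 1, 20], 2.8, 100], [[-25, 3, 21], 2.8, 100], [[-24, 3, 20], 2.8, 100], [[-24, 5, 20], 2.8, 100], [[-24, 6, 21], 2.8, 100]])

```text
t: 3.9
tool_pos: [0.3424, 0.3258, 0.4293]
tcp_rot: [[-0.718, 0.696, -0.025], [0.696, 0.717, -0.03], [-0.003, -0.039, -0.999]]
wrist_force: [0.1, -1.0, -0.5]
opening: 0.0854
grasp_force: 0.0
```

Request:
carry_out(commands=[[[-24, 8, 20], 2.8, 100], [[-23, 8, 20], 2.8, 100], [[-23, 10, 21], 2.8, 100], [[-22, 10, 20], 2.8, 100], [[-22, 12, 20], 2.8, 100], [[-21, 13, 21], 2.8, 100], [[-20, 13, 20], 2.8, 100], [[-20, 15, 21], 2.8, 100], [[-19, 16, 20], 2.8, 100], [[-18, 16, 20], 2.8, 100]])

```text
t: 4.9
tool_pos: [0.5574, 0.2084, 0.2241]
tcp_rot: [[-0.307, 0.951, -0.025], [0.951, 0.306, -0.03], [-0.021, -0.033, -0.999]]
wrist_force: [-0.3, 0.3, 0.3]
opening: 0.0855
grasp_force: 0.0
```

Run:
```python
from h import *
s=env.read_state(); im=imaging.capture('wrist'); cv2.imwrite('pics/w1.png',im[:,:,::-1])
print(s['t'],s['tool_pos'],np.round(s['tcp_rot'],3).tolist(),np.round(s['joint_positions'],3),np.round(s['wrist_force'],1))
for t in ['cup']:
    for d in imaging.masks_of('wrist',t)[:2]:
        ys,xs=np.where(d['region']); print(round(d['p'],2),xs.min(),xs.max(),ys.min(),ys.max(),onz('wrist',((xs.min()+xs.max())/2,(ys.min()+ys.max())/2),.08,s))
    print([(d['pixel'],d['p'],onz('wrist',d['pixel'],0,s)) for d in imaging.landmark_of('wrist',t)])
s=env.read_state();print(s['tool_pos'])
```

```text
4.9 [0.55735364 0.20841965 0.22405679] [[-0.307, 0.951, -0.025], [0.951, 0.306, -0.03], [-0.021, -0.033, -0.999]] [ 0.243  0.479  1.237 -0.024  1.457 -0.066] [-0.3  0.3  0.3]
0.81 292 350 175 244 [0.59413574 0.19642679 0.08      ]
[([316.6, 198.1], 0.6, array([0.59715569, 0.18816731, 0.        ]))]
[0.55643597 0.20801768 0.22309984]
```

View pics/w1.png

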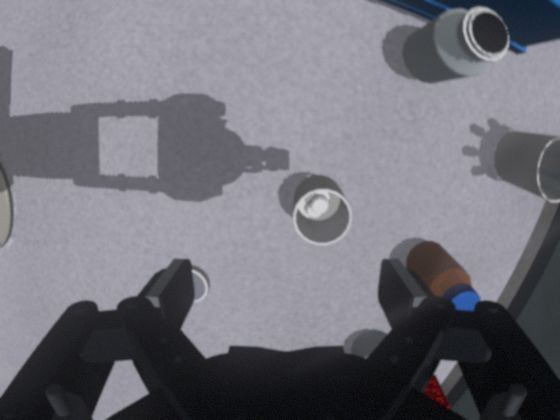

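The wrist picture shows the cup's rim centred near (322,217) with caps inside. It fits (0.595, 0.19), and the fingers open across it.

Run:
```python
from h import *
print(onz('wrist',(322,217),.08))
s=env.read_state()
plan([.595,.190,.15],106.9,4)
s=dict(s); s['tool_pos']=[.595,.190,.15]; plan([.595,.19,.023],None,6,s)
```

```text
[0.5962193  0.18895973 0.08      ]
[[[-7, 8, 18], np.float64(0.3)], [[-7, 9, 18], np.float64(0.3)], [[-6, 8, 18], np.float64(0.3)], [[-7, 9, 18], np.float64(0.3)]]
from [0.556 0.208 0.223] 107.9 step mm 21.1
[[[0, 1, 21], 0.0], [[1, 1, 21], 0.0], [[0, 0, 21], 0.0], [[1, 1, 22], 0.0], [[0, 1, 21], 0.0], [[1, 1, 21], 0.0]]
from [0.595 0.19  0.15 ] 107.9 step mm 21.2
```

Request:
carry_out(commands=[[[-7, 8, 18], 0.3, 100], [[-7, 9, 18], 0.3, 100], [[-6, 8, 18], 0.3, 100], [[-7, 9, 18], 0.3, 100], [[0, 1, 21], 0, 100], [[1, 1, 21], 0, 100], [[0, 0, 21], 0, 100], [[1, 1, 22], 0, 100], [[0, 1, 21], 0, 100], [[1, 1, 21], 0, 100]])

```text
t: 6.05
tool_pos: [0.5964, 0.1923, 0.0253]
tcp_rot: [[-0.29, 0.957, -0.024], [0.957, 0.289, -0.03], [-0.022, -0.031, -0.999]]
wrist_force: [0.4, 0.2, 0.0]
opening: 0.0852
grasp_force: 0.0
```

Request:
carry_out(commands=[[[0, 0, 0], 0, 60], [[0, 0, 0], 0, 60], [[0, 0, 0], 0, 60], [[0, 0, 0], 0, 60], [[0, 0, 0], 0, 60], [[0, 0, 0], 0, 60], [[0, 0, -10], 0, 60], [[0, 0, -20], 0, 60], [[0, 0, -30], 0, 60], [[0, 0, -30], 0, 60]], squeeze=20)

```text
t: 7.05
tool_pos: [0.5981, 0.1945, 0.1169]
tcp_rot: [[-0.289, 0.957, -0.025], [0.957, 0.288, -0.03], [-0.022, -0.033, -0.999]]
wrist_force: [0.9, -0.1, -0.9]
opening: 0.0608
grasp_force: 21.9
```

Run:
```python
from h import *
s=env.read_state(); im=imaging.capture('scene'); 
print(s['t'],s['tool_pos'],np.round(s['joint_positions'],3),s['opening'],s['grasp_force'],np.round(s['tcp_rot'],3).tolist())
cv2.imwrite('pics/s2.png',cv2.resize(im[100:300,230:480,::-1],(750,600),interpolation=cv2.INTER_CUBIC))
```

```text
7.05 [0.59813456 0.19447803 0.11689852] [ 0.206  0.62   1.293 -0.026  1.26  -0.079] 0.060838385509688044 21.89903893544397 [[-0.289, 0.957, -0.025], [0.957, 0.288, -0.03], [-0.022, -0.033, -0.999]]
```

View pics/s2.png

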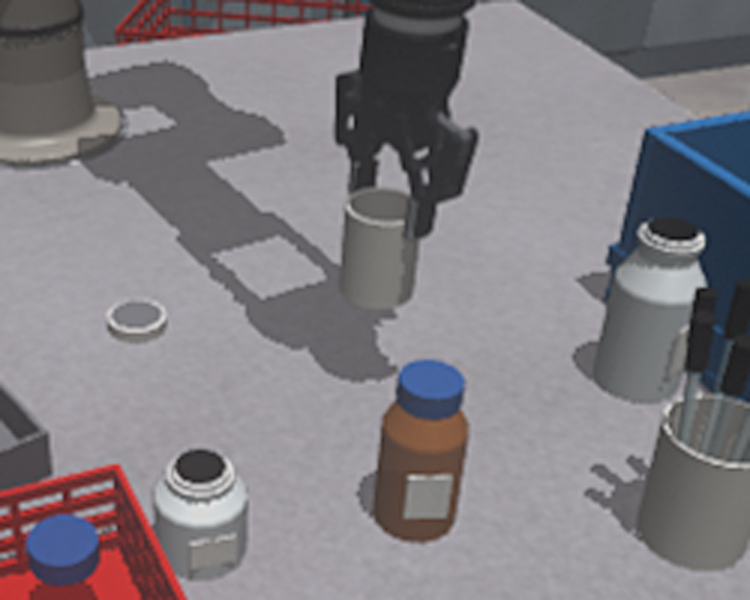

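The crop shows the cup held upright and lifted, gripped near its upper half, with the lid and bottles untouched. Next I hover over the tray's left wall and take a closer fix of tray and caps.

Run:
```python
from h import *
for p in [(338,223),(364,226)]: print(onz('top',p,.012))
plan([.589,-.151,.125],106.9,10)
```

```text
[ 0.58912482 -0.16082326  0.012     ]
[ 0.58328469 -0.22702022  0.012     ]
[[[-33, -11, 1], np.float64(-0.0)], [[-33, -11, 1], np.float64(-0.0)], [[-32, -12, 0], np.float64(-0.0)], [[-33, -11, 1], np.float64(-0.0)], [[-33, -11, 1], np.float64(-0.0)], [[-33, -11, 1], np.float64(-0.0)], [[-33, -11, 1], np.float64(-0.0)], [[-32, -11, 0], np.float64(-0.0)], [[-33, -12, 1], np.float64(-0.0)], [[-33, -11, 1], np.float64(-0.0)]]
from [0.601 0.195 0.123] 106.8 step mm 34.6
```

Request:
carry_out(commands=[[[-20, -5, 1], 0, 60], [[-33, -9, 1], 0, 60], [[-35, -10, 0], 0, 60], [[-35, -10, 1], 0, 60], [[-35, -10, 1], 0, 60], [[-35, -10, 1], 0, 60], [[-35, -10, 1], 0, 60], [[-33, -10, 0], 0, 60], [[-33, -9, 1], 0, 60], [[-30, -9, 1], 0, 60]])

```text
t: 8.1
tool_pos: [0.6039, -0.1441, 0.1183]
tcp_rot: [[-0.289, 0.957, -0.024], [0.957, 0.288, -0.031], [-0.023, -0.032, -0.999]]
wrist_force: [0.3, 0.0, -1.1]
opening: 0.0604
grasp_force: 21.9
```

```bash
cat > fit.py <<'E'
from h import *
from scipy.optimize import least_squares
PT={'tray_tab':(.105,0,.082),'tray_corner':(-.106,0,.004),'tray_foot':(-.112,0,0)}
def W(q,p):
    c,s=np.cos(q[2]),np.sin(q[2]); return np.array([q[0]+c*p[0]-s*p[1],q[1]+s*p[0]+c*p[1],p[2]])
def trayfit(cams=('top','scene','wrist'),q0=(.603,-.198,2.65)):
    obs=[]
    for n in cams:
        st=env.read_state(); imaging.capture(n)
        for t,p in PT.items():
            for l in imaging.landmark_of(n,t)[:1]:
                if l['p']>.4: obs.append((n,t,np.array(p),l['pixel'],st))
    f=lambda q:np.concatenate([np.array(proj(n,W(q,p),st))-px for n,t,p,px,st in obs])
    r=least_squares(f,q0,loss='soft_l1',f_scale=2,x_scale=[.1,.1,.3])
    for o,e in zip(obs,r.fun.reshape(-1,2)): print(o[0],o[1],np.round(o[3]),np.round(e,1))
    print('tray',np.round(r.x,4)); return r.x
E
python3 - <<'E'
from fit import *
trayfit()
s=env.read_state(); im=imaging.capture('wrist'); cv2.imwrite('pics/w2.png',im[:,:,::-1])
print(s['t'],np.round(s['tool_pos'],4),np.round(s['tcp_rot'],3).tolist())
E
```

```text
top tray_tab [342. 255.] [-2.4 -0.1]
scene tray_tab [298. 282.] [-82.7 -79. ]
scene tray_corner [184. 284.] [ 1.8 -0.6]
scene tray_foot [184. 284.] [0.5 2.3]
wrist tray_tab [158. 200.] [0.5 0.1]
wrist tray_corner [347. 315.] [-1.7 -0.9]
wrist tray_foot [348. 313.] [0.7 2.2]
tray [ 0.6049 -0.2007  2.67  ]
8.7 [ 0.6039 -0.1416  0.1176] [[-0.29, 0.957, -0.025], [0.957, 0.29, -0.03], [-0.022, -0.033, -0.999]]
```

View pics/w2.png

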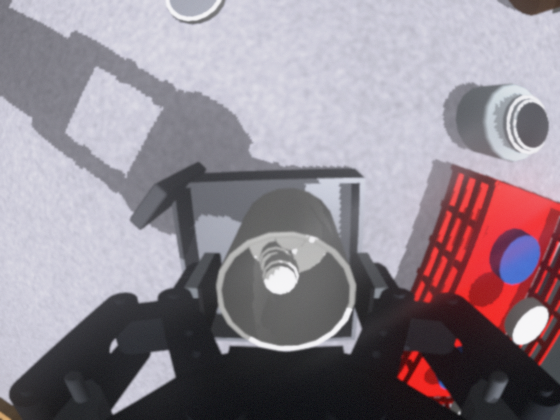

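The wrist view shows the cup over the tray's left part with its rim centred near (285,290). The tab is at left (165,195) and the tray's left wall runs along row 178. Now I press the cup's bottom edge on that wall so it pivots in the pads.

Request:
carry_out(commands=[[[-1, 1, 15], 0, 60], [[-1, 1, 15], 0, 60], [[-1, 1, 13], 0, 60], [[0, 0, 5], 0, 60], [[-8, 0, 5], 0, 60], [[-7, 0, 6], 0, 60], [[-6, 0, 7], 0, 60], [[-3, 0, 7], 0, 60], [[0, 0, 0], 0, 60], [[0, 0, 0], 0, 60]])

```text
t: 9.75
tool_pos: [0.6121, -0.1695, 0.0444]
tcp_rot: [[-0.289, 0.957, -0.026], [0.957, 0.288, -0.03], [-0.021, -0.034, -0.999]]
wrist_force: [0.1, -1.9, 0.5]
opening: 0.0597
grasp_force: 22.1
```

Run:
```python
from h import *
s=env.read_state(); print(s['t'],np.round(s['tool_pos'],4),np.round(s['wrist_force'],1))
a=imaging.capture('scene')[170:320,150:350,::-1]; b=imaging.capture('wrist')[:,:,::-1]
cv2.imwrite('pics/c3.png',np.hstack([cv2.resize(a,(400,300),interpolation=cv2.INTER_CUBIC),cv2.resize(b,(400,300))]))
```

```text
9.75 [ 0.6121 -0.1695  0.0444] [ 0.1 -1.9  0.5]
```

View pics/c3.png

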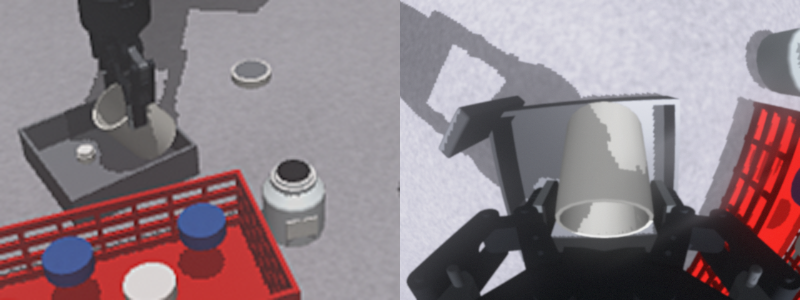

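The picture shows the cup tipped about 40-45° with its mouth away from the left wall and the caps still inside. Tipping it took only about 2 N. Next I lift it, shift so its lower side lies across the wall, and lever it over.

Request:
carry_out(commands=[[[0, 0, -15], 0, 60], [[0, 0, -25], 0, 60], [[0, 0, -20], 0, 60], [[15, 0, 0], 0, 60], [[20, 0, 0], 0, 60], [[15, 0, 0], 0, 60], [[0, 0, 12], 0, 60], [[0, 0, 10], 0, 60], [[0, 0, 5], 0, 60], [[0, 0, 0], 0, 60]])

```text
t: 10.85
tool_pos: [0.5981, -0.1209, 0.0752]
tcp_rot: [[-0.289, 0.957, -0.028], [0.957, 0.288, -0.029], [-0.02, -0.035, -0.999]]
wrist_force: [-0.9, 0.1, -0.8]
opening: 0.0603
grasp_force: 22.3
```

Run:
```python
from h import *
s=env.read_state(); print(s['t'],np.round(s['tool_pos'],4),np.round(s['wrist_force'],1))
p=s['tool_pos']-np.array([.600,-.1213,0]); print('a',p[0]*.309-p[1]*.951,'t',p[0]*.951+p[1]*.309)
a=imaging.capture('scene')[170:320,150:350,::-1]; b=imaging.capture('wrist')[:,:,::-1]
cv2.imwrite('pics/c4.png',np.hstack([cv2.resize(a,(400,300),interpolation=cv2.INTER_CUBIC),cv2.resize(b,(400,300))]))
```

```text
10.85 [ 0.5981 -0.1209  0.0752] [-0.9  0.1 -0.8]
a -0.0009574776773512901 t -0.0016407283422584021
```

View pics/c4.png

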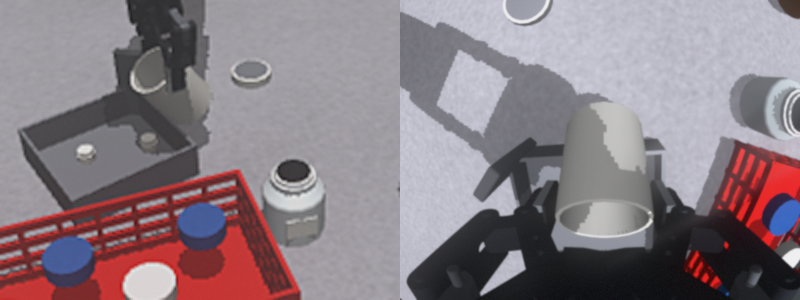

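The cup keeps its tilt of about 45° and now sits across the wall, its bottom outside and its mouth over the tray. The caps already in the tray are at (85,152) and (148,140) of the left half. Now the levering arc.

Request:
carry_out(commands=[[[-4, 0, 4], 0, 60], [[-6, 0, 2], 0, 60], [[-7, 0, 2], 0, 60], [[-6, 0, 3], 0, 60], [[-5, 0, 3], 0, 60], [[-5, 0, 4], 0, 60], [[-4, 0, 4], 0, 60], [[-3, 0, 4], 0, 60], [[-3, 0, 5], 0, 60], [[-3, 0, 6], 0, 60]])

```text
t: 11.95
tool_pos: [0.6114, -0.166, 0.0405]
tcp_rot: [[-0.289, 0.957, -0.025], [0.957, 0.289, -0.03], [-0.022, -0.033, -0.999]]
wrist_force: [0.7, 0.6, 2.5]
opening: 0.06
grasp_force: 26.5
```

Request:
carry_out(commands=[[[0, 0, 0], 0, 60], [[0, 0, 0], 0, 60], [[0, 0, 0], 0, 60], [[0, 0, 0], 0, 60], [[0, 0, 0], 0, 60], [[0, 0, 0], 0, 60], [[0, 0, 0], 0, 60], [[0, 0, 0], 0, 60], [[0, 0, 0], 0, 60], [[0, 0, 0], 0, 60]])

```text
t: 12.95
tool_pos: [0.6114, -0.1658, 0.041]
tcp_rot: [[-0.289, 0.957, -0.025], [0.957, 0.289, -0.03], [-0.022, -0.033, -0.999]]
wrist_force: [0.4, -0.5, -0.6]
opening: 0.0597
grasp_force: 26.2
```

Run:
```python
from h import *
s=env.read_state(); print(s['t'],np.round(s['tool_pos'],4),np.round(s['wrist_force'],1))
a=imaging.capture('scene')[170:320,150:350,::-1]; b=imaging.capture('wrist')[:,:,::-1]
cv2.imwrite('pics/c5.png',np.hstack([cv2.resize(a,(400,300),interpolation=cv2.INTER_CUBIC),cv2.resize(b,(400,300))]))
```

```text
12.95 [ 0.6114 -0.1658  0.041 ] [ 0.4 -0.5 -0.6]
```

View pics/c5.png

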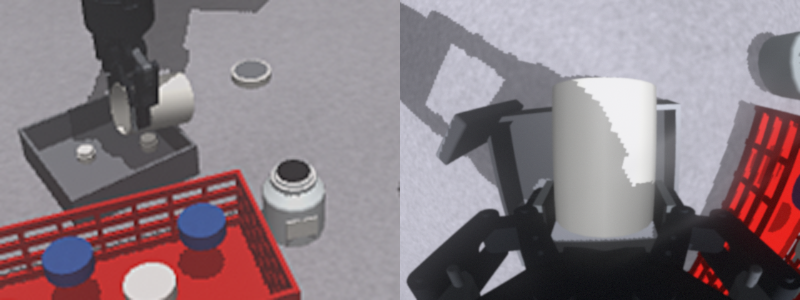

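The picture shows the cup about horizontal over the wall with its mouth over the tray, and no caps out yet. One picture view is left, so from here I'll fit the cup's tilt to its mask and lever it further.

Request:
carry_out(commands=[[[-1, 0, 3], 0, 60], [[-1, 0, 3], 0, 60], [[-1, 0, 3], 0, 60], [[0, 0, 3], 0, 60], [[0, 0, 0], 0, 60], [[0, 0, 0], 0, 60], [[0, 0, 0], 0, 60], [[0, 0, 0], 0, 60], [[0, 0, 0], 0, 60], [[0, 0, 0], 0, 60]])

```text
t: 14.05
tool_pos: [0.6118, -0.169, 0.0289]
tcp_rot: [[-0.289, 0.957, -0.025], [0.957, 0.289, -0.03], [-0.022, -0.033, -0.999]]
wrist_force: [-0.0, 0.4, -0.7]
opening: 0.0596
grasp_force: 26.5
```

```bash
cat > cup.py <<'E'
from h import *
from scipy.optimize import minimize
K=np.linspace(0,2*np.pi,24,endpoint=False)
def outline(cam,base,th,n,s):
    n=np.array([n[0],n[1],0]); n/=np.linalg.norm(n); z=np.array([0,0,1.]); ax=n*np.sin(th)+z*np.cos(th); u=n*np.cos(th)-z*np.sin(th); v=np.cross(z,n)
    P=[base+ax*h+.031*(np.cos(k)*u+np.sin(k)*v) for h in (0,.08) for k in K]
    pts=np.array([proj(cam,p,s) for p in P]).astype(np.float32)
    m=np.zeros((420,560),np.uint8); cv2.fillConvexPoly(m,cv2.convexHull(pts).astype(np.int32),1); return m>0
def cupfit(th0=None,n=None,show=True):
    s=env.read_state(); R=np.array(s['tcp_rot']); n=-R[:,0] if n is None else n; M={}
    for c in ('scene','wrist'):
        imaging.capture(c); d=imaging.masks_of(c,'cup')
        if d and d[0]['p']>.3: M[c]=d[0]['region']; print(c,round(d[0]['p'],2),d[0]['pixel'],M[c].sum())
    G=np.array(s['tool_pos'])-R[:,2]*.022; nn=np.array([n[0],n[1],0])/np.hypot(n[0],n[1]); best=None
    for th in np.radians(np.arange(0,131,6) if th0 is None else np.arange(th0-20,th0+21,5)):
        for L in (.01,.025,.04,.05,.06,.07):
            base=G-L*(nn*np.sin(th)+np.array([0,0,np.cos(th)]))
            e=-sum((outline(c,base,th,n,s)&m).sum()/(outline(c,base,th,n,s)|m).sum() for c,m in M.items())
            if best is None or e<best[0]: best=(e,th,base)
    def f(x):
        b=best[2]+x[1:]/1000; th=best[1]+x[0]
        return -sum((outline(c,b,th,n,s)&m).sum()/(outline(c,b,th,n,s)|m).sum() for c,m in M.items())
    r=minimize(f,[0,0,0,0],method='Nelder-Mead',options=dict(initial_simplex=[[0,0,0,0],[.15,0,0,0],[0,8,0,0],[0,0,8,0],[0,0,0,8]],maxiter=200))
    th=best[1]+r.x[0]; b=best[2]+r.x[1:]/1000; ax=nn*np.sin(th)+np.array([0,0,np.cos(th)])
    print('tilt',round(np.degrees(th),1),'base',np.round(b,4),'IoU',round(-r.fun/len(M),3),'L',round((G-b)@ax,4),'perp',round((G-b)@np.cross(np.cross([0,0,1],nn),ax),4)); return th,b
E
cat > caps.py <<'E'
from h import *
def caps(cams=('top','scene'),z=.012,s=None):
    for c in cams:
        s=env.read_state(); imaging.capture(c)
        for d in imaging.landmark_of(c,'cap1_center'): print(c,round(d['p'],2),np.round(d['pixel'],1),np.round(onz(c,d['pixel'],z,s),3))
E
python3 - <<'E'
from cup import *; from caps import caps
s=env.read_state(); print(s['t'],np.round(s['tool_pos'],4),np.round(s['wrist_force'],1))
cupfit(); caps()
E
```

```text
14.05 [ 0.6118 -0.169   0.0289] [-0.   0.4 -0.7]
wrist 0.86 [286.8, 219.5] 32119Traceback (most recent call last):
  File "<stdin>", line 3, in <module>
  File "cup.py", line 18, in cupfit
    e=-sum((outline(c,base,th,n,s)&m).sum()/(outline(c,base,th,n,s)|m).sum() for c,m in M.items())
       ~~~^^^^^^^^^^^^^^^^^^^^^^^^^^^^^^^^^^^^^^^^^^^^^^^^^^^^^^^^^^^^^^^^^^^^^^^^^^^^^^^^^^^^^^^^
  File "cup.py", line 18, in <genexpr>
    e=-sum((outline(c,base,th,n,s)&m).sum()/(outline(c,base,th,n,s)|m).sum() for c,m in M.items())
            ~~~~~~~^^^^^^^^^^^^^^^
  File "cup.py", line 7, in outline
    pts=np.array([proj(cam,p,s) for p in P]).astype(np.float32)
                  ~~~~^^^^^^^^^
  File "h.py", line 13, in proj
    c=imaging.camera_info(cam)
ValueError: time passes only in moves, steps and waits
```

```bash
sed -i 's/imaging.camera_info(cam)/cinfo(cam)/' h.py; sed -i '2a import functools\ncinfo=functools.lru_cache(None)(imaging.camera_info)' h.py
python3 - <<'E'
from cup import *; from caps import caps
s=env.read_state(); print(s['t'],np.round(s['tool_pos'],4),np.round(s['wrist_force'],1))
cupfit(); caps()
E
```

```text
14.25 [ 0.6119 -0.169   0.029 ] [ 0.2 -0.4 -1.5]
scene 0.75 [233.4, 220.9] 618
wrist 0.61 [286.2, 219.7] 31976
tilt 99.5 base [ 0.5938 -0.1016  0.0832] IoU 0.751 L 0.0737 perp 0.0203
top 0.56 [438.7 192. ] [ 0.676 -0.419  0.012]
scene 0.75 [225.2 243.2] [ 0.594 -0.146  0.012]
```

```bash
python3 - <<'E'
t=open('cup.py').read()
t=t.replace("imaging.capture(c); d=","im=imaging.capture(c); dark=im.max(2)<75; d=")
t=t.replace("M[c]=d[0]['region'];","M[c]=d[0]['region']; V[c]=M[c]|~cv2.dilate(dark.astype(np.uint8),np.ones((5,5))).astype(bool);").replace("M={}","M={}; V={}")
t=t.replace("|m).sum()","|m)&V[c]).sum()").replace("/(outline","/((outline")
open('cup.py','w').write(t)
E
python3 - <<'E'
from cup import *
cupfit()
im=imaging.capture('scene')[170:320,150:350,::-1]; b=imaging.capture('wrist')[:,:,::-1]
cv2.imwrite('pics/c6.png',np.hstack([cv2.resize(im,(400,300),interpolation=cv2.INTER_CUBIC),cv2.resize(b,(400,300))]))
E
```

```text
scene 0.93 [231.8, 219.8] 591
wrist 0.67 [288.1, 218.1] 32400
tilt 99.2 base [ 0.5936 -0.1017  0.0858] IoU 0.921 L 0.0741 perp 0.0232
```

Run:
```python
from cup import *
s=env.read_state(); imaging.capture('wrist'); m=imaging.masks_of('wrist','cup')[0]['region']
ys,xs=np.where(m); print(ys.min(),ys.max())
for r in range(ys.min()+5,ys.max(),25): 
    c=np.where(m[r])[0]; print(r,c.min(),c.max(),len(c))
R=np.array(s['tcp_rot']); G0=np.array(s['tool_pos']); n=-R[:,0]; n[2]=0;n/=np.linalg.norm(n)
# predicted pixel of silhouettes for a horizontal cup at several axis heights
for h in (.05,.06,.074):
    for th in (90,100,110):
        t=np.radians(th); c=G0.copy(); c[2]=h; ax=n*np.sin(t)+np.array([0,0,np.cos(t)]); b=c-.047*ax
        o=outline('wrist',b,t,n,s); yy=np.where(o.any(1))[0]; print(h,th,yy.min(),yy.max(),[int(o[r].sum()) for r in (125,175,225,275)])
```

```text
115 339
120 205 366 162
145 206 365 160
170 207 364 158
195 209 363 155
220 211 361 151
245 213 359 147
270 214 356 143
295 218 354 137
320 227 345 119
0.05 90 159 345 [0, 131, 123, 116]
0.05 100 152 344 [0, 137, 126, 115]
0.05 110 149 341 [0, 136, 132, 115]
0.06 90 161 358 [0, 140, 132, 123]
0.06 100 155 357 [0, 142, 136, 124]
0.06 110 151 353 [0, 139, 143, 124]
0.074 90 165 380 [0, 142, 146, 137]
0.074 100 158 377 [0, 144, 154, 139]
0.074 110 154 372 [0, 139, 164, 142]
```

Request:
carry_out(commands=[[[0, 0, 3], 0, 60], [[0, 0, 3], 0, 60], [[0, 0, 3], 0, 60], [[0, 0, 3], 0, 60], [[0, 0, 0], 0, 60], [[0, 0, 0], 0, 60], [[0, 0, 0], 0, 60], [[0, 0, 0], 0, 60], [[0, 0, 0], 0, 60], [[0, 0, 0], 0, 60]])

```text
t: 16.05
tool_pos: [0.6115, -0.1693, 0.017]
tcp_rot: [[-0.289, 0.957, -0.025], [0.957, 0.289, -0.03], [-0.022, -0.033, -0.999]]
wrist_force: [-0.2, -0.3, 1.5]
opening: 0.0599
grasp_force: 27.5
```

Run:
```python
from cup import *; from caps import caps
s=env.read_state(); print(s['t'],np.round(s['tool_pos'],4),np.round(s['wrist_force'],1))
cupfit(); caps(('scene','top'))
for c in ('scene','top'): print([(np.round(d['pixel']).tolist(),round(d['p'],2),int(d['region'].sum())) for d in imaging.masks_of(c,'cap1_center')])
```

```text
16.05 [ 0.6115 -0.1693  0.017 ] [-0.2 -0.3  1.5]
scene 0.9 [229.9, 222.0] 502
wrist 0.9 [287.5, 210.6] 36748
tilt 108.5 base [ 0.594  -0.1014  0.0865] IoU 0.951 L 0.0811 perp 0.023
scene 0.41 [191.  262.9] [ 0.643 -0.233  0.012]
top 0.4 [317.3 218.2] [ 0.6   -0.108  0.012]
[([195.0, 259.0], 0.56, 58)]
[]
```

Request:
carry_out(commands=[[[0, 0, 2], 0, 60], [[0, 0, 2], 0, 60], [[0, 0, 0], 0, 60], [[0, 0, 0], 0, 60], [[0, 0, 0], 0, 60], [[0, 0, 0], 0, 60], [[0, 0, 0], 0, 60], [[0, 0, 0], 0, 60], [[0, 0, 0], 0, 60], [[0, 0, 0], 0, 60]])

```text
t: 17.55
tool_pos: [0.6117, -0.1697, 0.0132]
tcp_rot: [[-0.289, 0.957, -0.025], [0.957, 0.288, -0.031], [-0.022, -0.032, -0.999]]
wrist_force: [0.5, -2.4, 4.1]
opening: 0.0598
grasp_force: 28.2
```

Run:
```python
from cup import *; from caps import caps
s=env.read_state(); print(s['t'],np.round(s['tool_pos'],4),np.round(s['wrist_force'],1))
cupfit(105); caps(('scene','top','wrist'))
a=imaging.capture('scene')[170:320,150:350,::-1]; b=imaging.capture('top')[150:300,270:470,::-1]
cv2.imwrite('pics/c7.png',np.hstack([cv2.resize(x,(400,300),interpolation=cv2.INTER_CUBIC) for x in (a,b)]))
# bright blobs in tray floor, scene
g=imaging.capture('scene'); m=(g.min(2)>150).astype(np.uint8); m[:170]=0;m[:, :150]=0; m[290:]=0; m[:,262:]=0
k,l,st,c=cv2.connectedComponentsWithStats(m); print([(np.round(c[i]).tolist(),int(st[i,4])) for i in range(1,k) if st[i,4]>8])
```

```text
17.55 [ 0.6117 -0.1697  0.0132] [ 0.5 -2.4  4.1]
scene 0.73 [228.5, 222.9] 496
wrist 0.74 [286.7, 209.7] 38255
tilt 109.0 base [ 0.5935 -0.1027  0.0833] IoU 0.968 L 0.0807 perp 0.0231
scene 0.6 [195.8 261.7] [ 0.642 -0.221  0.012]
top 0.17 [352.  218.9] [ 0.6   -0.196  0.012]
[([168.0, 214.0], 3249), ([251.0, 215.0], 1507), ([192.0, 244.0], 39), ([198.0, 256.0], 100), ([182.0, 258.0], 37), ([245.0, 266.0], 9), ([170.0, 285.0], 17), ([208.0, 283.0], 14)]
```

The numbers fit a cup tipped 109° with its caps out: about three new bright blobs lie on the tray floor near (182-198, 256). Now I lift the cup and carry it back out over the left wall.

Request:
carry_out(commands=[[[0, 0, -4], 0, 60], [[0, 0, -6], 0, 60], [[0, 0, -10], 0, 60], [[0, 0, -10], 0, 60], [[0, 0, -10], 0, 60], [[0, 0, -10], 0, 60], [[0, 0, -10], 0, 60], [[0, 0, -5], 0, 60], [[0, 0, 0], 0, 60], [[0, 0, 0], 0, 60]])

```text
t: 19.2
tool_pos: [0.613, -0.1675, 0.0778]
tcp_rot: [[-0.289, 0.957, -0.025], [0.957, 0.288, -0.03], [-0.022, -0.033, -0.999]]
wrist_force: [-0.4, 0.3, -0.3]
opening: 0.0601
grasp_force: 27.8
```

Run:
```python
from cup import *; from caps import caps
s=env.read_state(); print(s['t'],np.round(s['tool_pos'],4),np.round(s['wrist_force'],1),s['opening'])
cupfit(105); caps(('scene','top'))
g=imaging.capture('scene'); m=(g.min(2)>150).astype(np.uint8); m[:170]=0;m[:, :150]=0; m[290:]=0; m[:,262:]=0
k,l,st,c=cv2.connectedComponentsWithStats(m); print([(np.round(c[i]).tolist(),int(st[i,4])) for i in range(1,k) if st[i,4]>8])
```

```text
19.2 [ 0.613  -0.1675  0.0778] [-0.4  0.3 -0.3] 0.060123320343778895
scene 0.57 [230.7, 200.0] 498
wrist 0.71 [286.3, 207.3] 38228
tilt 110.5 base [ 0.5953 -0.1021  0.1499] IoU 0.959 L 0.0805 perp 0.0234
scene 0.56 [193.2 261.7] [ 0.641 -0.227  0.012]
scene 0.43 [203.9 252.3] [ 0.614 -0.2    0.012]
[([169.0, 213.0], 3437), ([252.0, 213.0], 1509), ([233.0, 195.0], 199), ([205.0, 213.0], 24), ([228.0, 218.0], 12), ([192.0, 244.0], 40), ([198.0, 256.0], 101), ([182.0, 258.0], 37), ([243.0, 267.0], 13), ([170.0, 285.0], 18), ([208.0, 283.0], 14)]
```

Request:
carry_out(commands=[[[12, 0, 0], 0, 60], [[20, 0, 0], 0, 60], [[25, 0, 0], 0, 60], [[20, 0, 0], 0, 60], [[13, 0, 0], 0, 60], [[0, 0, 15], 0, 60], [[0, 0, 20], 0, 60], [[0, 0, 20], 0, 60], [[0, 0, 12], 0, 60], [[0, 0, 5], 0, 60]])

```text
t: 20.65
tool_pos: [0.5847, -0.0834, 0.0029]
tcp_rot: [[-0.289, 0.957, -0.027], [0.957, 0.289, -0.03], [-0.021, -0.034, -0.999]]
wrist_force: [0.6, -0.6, -0.6]
opening: 0.06
grasp_force: 27.8
```

Request:
carry_out(commands=[[[0, 0, 0], 0, 60], [[0, 0, 0], 0, 75], [[0, 0, 0], 0, 76], [[0, 0, 0], 0, 80], [[0, 0, 0], 0, 85], [[0, 0, 0], 0, 90], [[0, 0, 0], 0, 95], [[0, 0, 0], 0, 100], [[0, 0, 0], 0, 100], [[0, 0, 0], 0, 100]])

```text
t: 21.65
tool_pos: [0.5854, -0.0837, 0.0041]
tcp_rot: [[-0.289, 0.957, -0.025], [0.957, 0.289, -0.03], [-0.022, -0.033, -0.999]]
wrist_force: [-0.2, 0.2, 0.4]
opening: 0.0854
grasp_force: 0.0
```

Run:
```python
from cup import *
s=env.read_state(); print(s['t'],np.round(s['tool_pos'],4),np.round(s['wrist_force'],1),s['opening'])
cupfit(90)
p=s['tool_pos']-np.array([.600,-.1213,0]); print('a',p[0]*.309-p[1]*.951,'t',p[0]*.951+p[1]*.309)
```

```text
21.65 [ 0.5854 -0.0837  0.0041] [-0.2  0.2  0.4] 0.08535138770016185
scene 0.69 [263.0, 227.2] 656
wrist 0.96 [300.4, 205.0] 24100
tilt 85.4 base [ 0.5745 -0.0144  0.0283] IoU 0.944 L 0.0685 perp 0.0077
a -0.040320812434940706 t -0.00227396041582153
```

Request:
carry_out(commands=[[[0, 4, -1], 0, 100], [[0, 5, -1], 0, 100], [[10, 0, 0], 0, 100], [[12, 0, 0], 0, 100], [[12, 0, 0], 0, 100], [[12, 0, 0], 0, 100], [[8, 0, 0], 0, 100], [[6, 0, 0], 0, 100], [[0, 0, 0], 0, 100], [[0, 0, 0], 0, 100]])

```text
t: 22.85
tool_pos: [0.5768, -0.0236, 0.0046]
tcp_rot: [[-0.289, 0.957, -0.025], [0.957, 0.289, -0.031], [-0.022, -0.032, -0.999]]
wrist_force: [0.2, 0.0, -0.5]
opening: 0.0858
grasp_force: 0.0
```

Run:
```python
from cup import *
s=env.read_state(); print(s['t'],np.round(s['tool_pos'],4),np.round(s['wrist_force'],1),s['opening'])
R=np.array(s['tcp_rot'])
for dy in (-12,0,12):
    a=np.radians(dy); v=-R[:,0]; n=np.array([v[0]*np.cos(a)-v[1]*np.sin(a),v[0]*np.sin(a)+v[1]*np.cos(a),0]); print(dy)
    th,b=cupfit(90,n); d=R.T@(b-s['tool_pos']); print('base in tool',np.round(d,4))
```

```text
22.85 [ 0.5768 -0.0236  0.0046] [ 0.2  0.  -0.5] 0.08584441027671261
-12
scene 0.71 [258.1, 225.8] 834
wrist 0.95 [285.1, 281.6] 14530
tilt 92.3 base [ 0.5807 -0.0129  0.0304] IoU 0.928 L 0.0099 perp 0.0035
base in tool [ 0.0086  0.0059 -0.0262]
0
scene 0.89 [259.5, 225.4] 825
wrist 0.68 [284.2, 285.3] 14230
tilt 84.9 base [ 0.5741 -0.0114  0.0289] IoU 0.948 L 0.0122 perp 0.0035
base in tool [ 0.012   0.0002 -0.0246]
12
scene 0.93 [260.7, 228.1] 852
wrist 0.65 [285.7, 285.3] 14427
tilt 79.6 base [ 0.5667 -0.0136  0.0248] IoU 0.911 L 0.0135 perp 0.0008
base in tool [ 0.0121 -0.0075 -0.0202]
```

Request:
carry_out(commands=[[[2, 0, 0], 0, 60], [[0, 0, 0], 0, 60], [[0, 0, 0], 0, 60], [[0, 0, 0], 0, 60], [[0, 0, 0], 0, 60], [[0, 0, 0], 0, 60], [[0, 0, -10], 0, 60], [[0, 0, -17], 0, 60], [[0, 0, -18], 0, 60], [[0, 0, -12], 0, 60]])

```text
t: 24.45
tool_pos: [0.5782, -0.0201, 0.0629]
tcp_rot: [[-0.289, 0.957, -0.023], [0.957, 0.289, -0.031], [-0.023, -0.031, -0.999]]
wrist_force: [-0.3, -0.0, 0.8]
opening: 0.0514
grasp_force: 0.0
```

Run:
```python
from cup import *
s=env.read_state(); print(s['t'],np.round(s['tool_pos'],4),np.round(s['wrist_force'],1),s['opening'])
th,b=cupfit(90)
p=s['tool_pos']-np.array([.600,-.1213,0]); print('a',p[0]*.309-p[1]*.951,'t',p[0]*.951+p[1]*.309)
```

```text
24.45 [ 0.5782 -0.0201  0.0629] [-0.3 -0.   0.8] 0.05141161246701242
scene 0.58 [262.0, 221.8] 909
wrist 0.83 [283.5, 263.2] 11037
tilt 92.1 base [ 0.572  -0.0139  0.0323] IoU 0.967 L 0.0052 perp -0.0529
a -0.10301656837224679 t 0.010568815759947125
```

Request:
carry_out(commands=[[[-5, -2, 0], 0, 100], [[-6, -2, 0], 0, 100], [[-6, 0, 0], 0, 100], [[0, 0, 0], 0, 100], [[0, 0, 10], 0, 100], [[0, 0, 15], 0, 100], [[0, 0, 15], 0, 100], [[0, 0, 12], 0, 100], [[0, 0, 9], 0, 100], [[0, 0, 0], 0, 100]])

```text
t: 25.65
tool_pos: [0.5761, -0.039, -0.0006]
tcp_rot: [[-0.289, 0.957, -0.028], [0.957, 0.289, -0.03], [-0.021, -0.035, -0.999]]
wrist_force: [-0.8, -0.6, 0.0]
opening: 0.0856
grasp_force: 0.0
```

Request:
carry_out(commands=[[[0, 0, 0], 0, 50], [[0, 0, 0], 0, 50], [[0, 0, 0], 0, 50], [[0, 0, 0], 0, 50], [[0, 0, 0], 0, 50], [[0, 0, 0], 0, 50], [[0, 0, 0], 0, 50], [[0, 0, 0], 0, 50], [[0, 0, 0], 0, 50], [[0, 0, 0], 0, 50]])

```text
t: 26.65
tool_pos: [0.5777, -0.0393, 0.0018]
tcp_rot: [[-0.289, 0.957, -0.023], [0.957, 0.288, -0.031], [-0.023, -0.031, -0.999]]
wrist_force: [-0.9, 1.2, 6.6]
opening: 0.0555
grasp_force: 21.1
```

Run:
```python
from cup import *
s=env.read_state(); print(s['t'],np.round(s['tool_pos'],4),np.round(s['wrist_force'],1),s['opening'],s['grasp_force'])
th,b=cupfit(90); print(np.round(np.array(s['tcp_rot']).T@(b-s['tool_pos']),4))
```

```text
26.65 [ 0.5777 -0.0393  0.0018] [-0.9  1.2  6.6] 0.05545769254828922 21.05057605658658
scene 0.66 [257.1, 225.5] 697
wrist 0.75 [287.9, 267.9] 17580
tilt 86.7 base [ 0.571  -0.0138  0.0271] IoU 0.949 L 0.0257 perp 0.0047
[ 0.0258  0.0001 -0.0258]
```

Request:
carry_out(commands=[[[0, 0, 0], 0, 85], [[0, 0, 0], 0, 85], [[0, 0, 0], 0, 85], [[0, 0, 3], 0, 85], [[0, 0, 3], 0, 85], [[0, 0, 0], 0, 85], [[0, 0, 0], 0, 60], [[0, 0, 0], 0, 60], [[0, 0, 0], 0, 60], [[0, 0, 0], 0, 60]])

```text
t: 27.85
tool_pos: [0.577, -0.0394, -0.0049]
tcp_rot: [[-0.289, 0.957, -0.025], [0.957, 0.288, -0.03], [-0.022, -0.032, -0.999]]
wrist_force: [-0.0, -0.7, 1.9]
opening: 0.0595
grasp_force: 20.8
```

Request:
carry_out(commands=[[[0, 0, 0], 0, 60], [[0, 0, 0], 0, 60], [[0, 0, 0], 0, 60], [[0, 0, 0], 0, 60], [[0, 0, 0], 0, 60], [[0, 0, 0], 0, 60], [[0, 0, 0], 0, 60], [[0, 0, 0], 0, 60], [[0, 0, 0], 0, 60], [[0, 0, 0], 0, 60]])

```text
t: 28.85
tool_pos: [0.577, -0.0394, -0.005]
tcp_rot: [[-0.289, 0.957, -0.025], [0.957, 0.289, -0.03], [-0.022, -0.032, -0.999]]
wrist_force: [-0.2, -0.6, 3.1]
opening: 0.0597
grasp_force: 21.2
```

Request:
carry_out(commands=[[[0, 0, -5], 0, 60], [[0, 0, -10], 0, 60], [[0, 0, -15], 0, 60], [[0, 0, -15], 0, 60], [[0, 0, -15], 0, 60], [[-10, 0, 0], 0, 60], [[-15, 0, 0], 0, 60], [[-15, 0, 0], 0, 60], [[0, 0, 0], 0, 60], [[0, 0, 0], 0, 60]])

```text
t: 29.85
tool_pos: [0.5896, -0.0766, 0.0549]
tcp_rot: [[-0.288, 0.957, -0.026], [0.957, 0.287, -0.03], [-0.021, -0.034, -0.999]]
wrist_force: [-0.4, 0.3, -0.7]
opening: 0.0596
grasp_force: 20.7
```

Run:
```python
from cup import *
s=env.read_state(); print(s['t'],np.round(s['tool_pos'],4),np.round(s['wrist_force'],1),s['opening'],s['grasp_force'])
th,b=cupfit(90); print(np.round(np.array(s['tcp_rot']).T@(b-s['tool_pos']),4))
for p in (s['tool_pos'],b,b+.08*np.array([.289*np.sin(th),-.957*np.sin(th),np.cos(th)])):
    p=p-np.array([.600,-.1213,0]); print('a',p[0]*.309-p[1]*.951,'t',p[0]*.951+p[1]*.309,p[2])
```

```text
29.85 [ 0.5896 -0.0766  0.0549] [-0.4  0.3 -0.7] 0.05964279550298007 20.708396175177768
scene 0.82 [240.4, 212.6] 835
wrist 0.72 [285.1, 272.1] 18132
tilt 70.1 base [ 0.5834 -0.0519  0.0767] IoU 0.899 L 0.0235 perp 0.0082
[ 0.0249  0.0004 -0.0223]
a -0.04573650175561608 t 0.003899442506340157 0.054946116519851394
a -0.07109934920066847 t 0.005648551487574038 0.07665069726231598
a 0.004059354895357825 t 0.004078759381346642 0.10393576715612719
```

Request:
carry_out(commands=[[[0, 0, 7], 0, 60], [[0, 0, 6], 0, 60], [[2, 0, 4], 0, 60], [[2, 0, 5], 0, 60], [[3, 0, 5], 0, 60], [[2, 0, 5], 0, 60], [[1, 0, 5], 0, 60], [[0, 0, 4], 0, 60], [[0, 0, 3], 0, 60], [[0, 0, 0], 0, 60]])

```text
t: 31.05
tool_pos: [0.5858, -0.0676, 0.0112]
tcp_rot: [[-0.289, 0.957, -0.025], [0.957, 0.288, -0.03], [-0.022, -0.033, -0.999]]
wrist_force: [-0.3, 0.2, -0.0]
opening: 0.0513
grasp_force: 1.1
```

Run:
```python
from cup import *
s=env.read_state(); print(s['t'],np.round(s['tool_pos'],4),np.round(s['wrist_force'],1),s['opening'],s['grasp_force'])
th,b=cupfit(60); print(np.round(np.array(s['tcp_rot']).T@(b-s['tool_pos']),4))
for p in (s['tool_pos'],b,b+.08*np.array([.289*np.sin(th),-.957*np.sin(th),np.cos(th)])):
    p=p-np.array([.600,-.1213,0]); print('a',p[0]*.309-p[1]*.951,'t',p[0]*.951+p[1]*.309,p[2])
```

```text
31.05 [ 0.5858 -0.0676  0.0112] [-0.3  0.2 -0. ] 0.051287020570208335 1.1392640339909121
scene 0.68 [244.6, 227.6] 774
wrist 0.62 [287.3, 296.6] 12177
tilt 58.2 base [ 0.586  -0.0597  0.0294] IoU 0.788 L 0.0079 perp 0.0005
[ 0.007   0.0018 -0.0185]
a -0.055499437947624915 t 0.0031129239502051854 0.011168689059821622
a -0.06286983414508332 t 0.005717571732766965 0.029399564302912653
a 0.005058738911555297 t 0.004298790780458883 0.07159246402122524
```

Request:
carry_out(commands=[[[0, 0, 0], 0, 70], [[0, 0, 0], 0, 80], [[0, 0, 0], 0, 90], [[0, 0, -3], 0, 90], [[-5, 0, -3], 0, 90], [[-8, 0, 0], 0, 90], [[-8, 0, 0], 0, 90], [[-8, 0, 0], 0, 90], [[-5, 0, 0], 0, 90], [[0, 0, 0], 0, 90]])

```text
t: 32.25
tool_pos: [0.5962, -0.101, 0.0182]
tcp_rot: [[-0.288, 0.957, -0.025], [0.957, 0.287, -0.03], [-0.022, -0.033, -0.999]]
wrist_force: [0.7, -0.7, -0.1]
opening: 0.077
grasp_force: 0.0
```

Run:
```python
from cup import *
s=env.read_state(); print(s['t'],np.round(s['tool_pos'],4),np.round(s['wrist_force'],1),s['opening'],s['grasp_force'])
th,b=cupfit(); print(np.round(np.array(s['tcp_rot']).T@(b-s['tool_pos']),4))
for p in (s['tool_pos'],b,b+.08*np.array([.289*np.sin(th),-.957*np.sin(th),np.cos(th)])):
    p=p-np.array([.600,-.1213,0]); print('a',p[0]*.309-p[1]*.951,'t',p[0]*.951+p[1]*.309,p[2])
```

```text
32.25 [ 0.5962 -0.101   0.0182] [ 0.7 -0.7 -0.1] 0.07699231924223578 0.0
scene 0.97 [243.0, 231.2] 495
wrist 0.63 [286.8, 260.5] 19322
tilt -4.5 base [ 0.5947 -0.0934  0.0036] IoU 0.954 L 0.0359 perp 0.01
[0.008  0.0012 0.0144]
a -0.020518401251974253 t 0.002622788973912979 0.018194332823784486
a -0.028171323304591593 t 0.0035459443741962986 0.0036356854550987482
a -0.034477901257093976 t 0.0036776658614972703 0.08338642176226575
```

Request:
carry_out(commands=[[[0, 0, 0], 0, 100], [[0, 0, 0], 0, 100], [[0, 0, 0], 0, 100], [[4, 0, 0], 0, 100], [[4, 0, 0], 0, 100], [[0, 0, -10], 0, 100], [[0, 0, -25], 0, 100], [[0, 0, -35], 0, 100], [[0, 0, -35], 0, 100], [[0, 0, -25], 0, 100]])

```text
t: 33.45
tool_pos: [0.5977, -0.0884, 0.1516]
tcp_rot: [[-0.289, 0.957, -0.021], [0.957, 0.289, -0.031], [-0.024, -0.03, -0.999]]
wrist_force: [-0.1, 0.0, 0.2]
opening: 0.0857
grasp_force: 0.0
```

Run:
```python
from cup import *
s=env.read_state(); print(s['t'],np.round(s['tool_pos'],4),np.round(s['wrist_force'],1),s['opening'])
th,b=cupfit(); 
from fit import trayfit; trayfit()
a=imaging.capture('scene')[170:320,130:330,::-1]; c=imaging.capture('wrist')[:,:,::-1]
cv2.imwrite('pics/c8.png',np.hstack([cv2.resize(a,(400,300),interpolation=cv2.INTER_CUBIC),cv2.resize(c,(400,300))]))
```

```text
33.45 [ 0.5977 -0.0884  0.1516] [-0.1  0.   0.2] 0.08566053868230764
scene 0.61 [245.2, 223.9] 840
wrist 0.98 [281.9, 199.3] 5186
tilt 66.0 base [ 0.5838 -0.0654  0.0274] IoU 0.68 L 0.0827 perp -0.1232
top tray_tab [340. 255.] [-0.1  0.5]
scene tray_tab [213. 203.] [ 0.7 -0.4]
scene tray_corner [184. 284.] [ 0.2 -0.7]
scene tray_foot [184. 287.] [-0.6 -0.7]
wrist tray_tab [169. 252.] [0.  0.3]
wrist tray_corner [328. 338.] [ 1.7 -1.4]
wrist tray_foot [333. 335.] [-0.7  2. ]
tray [ 0.6032 -0.2032  2.6668]
```

View pics/c8.png

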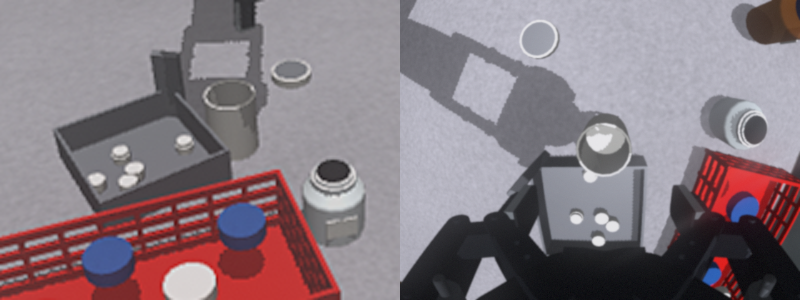

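The last picture shows the cup standing upright just outside the tray's left wall, and all five caps in the tray. The lid and bottles have not moved. I'll regrip the cup and move it well clear.

Run:
```python
from h import *
s=env.read_state(); print(s['t'],onz('wrist',(287,206),.08,s), onz('scene',(130+230/2,170+97/2),.08))
print(np.array(s['tcp_rot']).T@(onz('wrist',(287,206),.08,s)-s['tool_pos']))
```

```text
34.35 [ 0.5950182  -0.08638101  0.08      ] [ 0.59930896 -0.09192895  0.08      ]
[0.00394375 0.00096353 0.06798785]
```

Request:
carry_out(commands=[[[3, 0, 12], 0, 100], [[0, 0, 20], 0, 100], [[0, 0, 25], 0, 100], [[0, 0, 25], 0, 100], [[0, 0, 22], 0, 100], [[0, 0, 14], 0, 100], [[0, 0, 6], 0, 100], [[0, 0, 0], 0, 60], [[0, 0, 0], 0, 60], [[0, 0, 0], 0, 60]])

```text
t: 35.35
tool_pos: [0.5937, -0.0894, 0.0252]
tcp_rot: [[-0.289, 0.957, -0.023], [0.957, 0.289, -0.031], [-0.023, -0.031, -0.999]]
wrist_force: [0.5, 0.0, -1.1]
opening: 0.0606
grasp_force: 21.7
```

Request:
carry_out(commands=[[[0, 0, 0], 0, 60], [[0, 0, 0], 0, 60], [[0, 0, 0], 0, 60], [[0, 0, -6], 0, 60], [[0, 0, -8], 0, 60], [[12, 0, 0], 0, 60], [[18, 0, 0], 0, 60], [[20, 0, 0], 0, 60], [[18, 0, 0], 0, 60], [[12, 0, 0], 0, 60]])

```text
t: 36.35
tool_pos: [0.569, -0.0099, 0.0361]
tcp_rot: [[-0.291, 0.956, -0.026], [0.957, 0.29, -0.03], [-0.021, -0.034, -0.999]]
wrist_force: [-0.3, 0.7, -1.0]
opening: 0.0605
grasp_force: 21.8
```

Run:
```python
from cup import *
s=env.read_state(); print(s['t'],np.round(s['tool_pos'],4),np.round(s['wrist_force'],1),s['opening'],s['grasp_force'])
th,b=cupfit()
```

```text
36.35 [ 0.569  -0.0099  0.0361] [-0.3  0.7 -1. ] 0.06048190902800224 21.833252308019837
scene 0.79 [271.0, 214.0] 772
wrist 0.79 [286.0, 274.7] 17222
tilt -1.7 base [ 0.5707 -0.0116  0.0122] IoU 0.98 L 0.0459 perp -0.0012
```

Request:
carry_out(commands=[[[0, 0, 0], 0, 60], [[0, 0, 5], 0, 60], [[0, 0, 5], 0, 60], [[0, 0, 2], 0, 60], [[0, 0, 0], 0, 60], [[0, 0, 0], 0, 70], [[0, 0, 0], 0, 75], [[0, 0, 0], 0, 85], [[0, 0, 0], 0, 100], [[0, 0, 0], 0, 100]])

```text
t: 37.55
tool_pos: [0.5698, -0.0126, 0.0241]
tcp_rot: [[-0.289, 0.957, -0.025], [0.957, 0.288, -0.03], [-0.022, -0.033, -0.999]]
wrist_force: [0.4, -0.9, 0.9]
opening: 0.0853
grasp_force: 0.0
```

Request:
carry_out(commands=[[[0, 0, 0], 0, 100], [[0, 0, 0], 0, 100], [[0, 0, -8], 0, 100], [[0, 0, -20], 0, 100], [[0, 0, -35], 0, 100], [[0, 0, -40], 0, 100], [[0, 0, -40], 0, 100], [[0, 0, -30], 0, 100], [[0, 0, -10], 0, 100], [[0, 0, 0], 0, 100]])

```text
t: 38.55
tool_pos: [0.5751, -0.007, 0.2088]
tcp_rot: [[-0.289, 0.957, -0.022], [0.957, 0.289, -0.031], [-0.023, -0.03, -0.999]]
wrist_force: [-0.6, 0.6, -0.5]
opening: 0.0856
grasp_force: 0.0
```

Run:
```python
from cup import *
from fit import trayfit
s=env.read_state(); print(s['t'],np.round(s['tool_pos'],4),np.round(s['wrist_force'],1),s['opening'],np.round(s['joint_positions'],2))
th,b=cupfit()
q=trayfit(); c,si=np.cos(q[2]),np.sin(q[2]); tab=q[:2]+.105*np.array([c,si]); print('tab',tab,'foot',q[:2]-.112*np.array([c,si]))
# tool y along tray y -> tool x along +-tray x
print('yaw opts',np.degrees(q[2]),np.degrees(q[2])-180)
```

```text
38.55 [ 0.5751 -0.007   0.2088] [-0.6  0.6 -0.5] 0.08562548750487875 [-0.13  0.44  1.34 -0.03  1.38 -0.41]
scene 0.87 [270.1, 217.2] 884
wrist 0.73 [285.1, 194.4] 3673
tilt 74.4 base [0.564  0.0163 0.0202] IoU 0.637 L 0.0808 perp -0.1961
top tray_tab [342. 253.] [-0.6  0.9]
top tray_corner [372. 182.] [ 2.4 -1.2]
top tray_foot [373. 177.] [2.7 2.5]
scene tray_tab [213. 203.] [-0.1 -0.1]
scene tray_corner [182. 284.] [0.6 0.5]
scene tray_foot [180. 285.] [1.9 2.1]
wrist tray_corner [322. 358.] [-0.2 -1. ]
wrist tray_foot [324. 357.] [0.2 0.2]
tray [ 0.6056 -0.2071  2.6601]
tab [ 0.51255386 -0.15846226] foot [ 0.70488187 -0.25895572]
yaw opts 152.41244539469272 -27.587554605307275
```

Run:
```python
from cup import *
s=env.read_state()
for c in ('scene','top'):
    imaging.capture(c); m=imaging.masks_of(c,'cup')[0]; print(c,m['pixel'])
    for x,y in ((.570,-.0125),(.572,-.008),(.568,-.016)):
        o=outline(c,np.array([x,y,0]),0,(1,0),s); print('upright IoU',(o&m['region']).sum()/(o|m['region']).sum())
plan([.5126,-.1585,.19],152.4,10)
```

```text
scene [445.7, 205.3]Traceback (most recent call last):
  File "<stdin>", line 6, in <module>
  File "cup.py", line 5, in outline
    n=np.array([n[0],n[1],0]); n/=np.linalg.norm(n); z=np.array([0,0,1.]); ax=n*np.sin(th)+z*np.cos(th); u=n*np.cos(th)-z*np.sin(th); v=np.cross(z,n)
                               ^^^^^^^^^^^^^^^^^^^^
numpy._core._exceptions._UFuncOutputCastingError: Cannot cast ufunc 'divide' output from dtype('float64') to dtype('int64') with casting rule 'same_kind'
```

Run:
```python
from cup import *
s=env.read_state()
for c in ('scene','top'):
    imaging.capture(c)
    for m in imaging.masks_of(c,'cup')[:3]:
        o=outline(c,np.array([.570,-.0125,0]),0,(1.,0),s); print(c,m['pixel'],'upright IoU',(o&m['region']).sum()/(o|m['region']).sum())
plan([.5126,-.1585,.19],152.4,10)
```

```text
scene [273.4, 216.6] upright IoU 0.9193717277486911
top [357.3, 208.5] upright IoU 0.0
top [379.0, 207.0] upright IoU 0.0
[[[-13, -10, 2], np.float64(-4.6)], [[-11, -11, 3], np.float64(-4.6)], [[-11, -13, 2], np.float64(-4.6)], [[-10, -13, 2], np.float64(-4.6)], [[-9, -13, 3], np.float64(-4.6)], [[-8, -15, 2], np.float64(-4.6)], [[-6, -15, 2], np.float64(-4.6)], [[-5, -15, 3], np.float64(-4.6)], [[-4, -16, 2], np.float64(-4.6)], [[-3, -16, 2], np.float64(-4.6)]]
from [ 0.574 -0.007  0.207] 106.8 step mm 16.4
```

Upright IoU for the cup is 0.92, so it stands. Now over to the tab.

Request:
carry_out(commands=[[[-13, -10, 2], -4.6, 100], [[-11, -11, 3], -4.6, 100], [[-11, -13, 2], -4.6, 100], [[-10, -13, 2], -4.6, 100], [[-9, -13, 3], -4.6, 100], [[-8, -15, 2], -4.6, 100], [[-6, -15, 2], -4.6, 100], [[-5, -15, 3], -4.6, 100], [[-4, -16, 2], -4.6, 100], [[-3, -16, 2], -4.6, 100]])

```text
t: 40.65
tool_pos: [0.512, -0.1591, 0.1903]
tcp_rot: [[-0.891, 0.454, -0.025], [0.454, 0.89, -0.03], [0.008, -0.038, -0.999]]
wrist_force: [-0.1, 0.2, -0.1]
opening: 0.085
grasp_force: 0.0
```

Run:
```python
from h import *
from fit import trayfit
s=env.read_state(); print(s['t'],np.round(s['tool_pos'],4),np.round(s['tcp_rot'],3).tolist())
q=trayfit(); c,si=np.cos(q[2]),np.sin(q[2]); tab=q[:2]+.105*np.array([c,si]); print('tab',tab,'yaw',np.degrees(q[2]))
im=imaging.capture('wrist'); l=imaging.masks_of('wrist','tray_tab'); print([(d['pixel'],d['p']) for d in l][:2], [(d['pixel'],d['p'],onz('wrist',d['pixel'],.082,s)) for d in imaging.landmark_of('wrist','tray_tab')][:2])
plan([tab[0],tab[1],.05],np.degrees(q[2]),10)
```

```text
40.65 [ 0.512  -0.1591  0.1903] [[-0.891, 0.454, -0.025], [0.454, 0.89, -0.03], [0.008, -0.038, -0.999]]
top tray_tab [340. 252.] [0.8 2.4]
top tray_corner [374. 182.] [-0.4 -0.5]
top tray_foot [373. 184.] [ 0.6 -4.5]
scene tray_tab [214. 203.] [-1.3 -0.7]
scene tray_corner [185. 287.] [-0.2 -2.9]
scene tray_foot [184. 287.] [-0.5  0.4]
wrist tray_tab [288. 198.] [1.  0.1]
wrist tray_foot [292. 338.] [ 0.  -0.5]
tray [ 0.6049 -0.2046  2.6806]
tab [ 0.51085612 -0.15787565] yaw 153.58745663868712
[([291.9, 270.0], 0.94)] [([294.0, 198.9], 0.55, array([ 0.51322438, -0.15534989,  0.082     ]))]
[[[0, 1, 14], np.float64(-0.1)], [[0, 0, 14], np.float64(-0.1)], [[0, 1, 14], np.float64(-0.1)], [[0, 0, 14], np.float64(-0.1)], [[0, 1, 14], np.float64(-0.1)], [[0, 0, 14], np.float64(-0.1)], [[0, 1, 14], np.float64(-0.1)], [[0, 0, 14], np.float64(-0.1)], [[0, 1, 14], np.float64(-0.1)], [[0, 0, 14], np.float64(-0.1)]]
from [ 0.512 -0.158  0.19 ] 152.8 step mm 14.0
```

Request:
carry_out(commands=[[[0, 1, 14], 0, 100], [[0, 0, 18], 0, 100], [[0, 1, 18], 0, 100], [[0, 0, 18], 0, 100], [[0, 1, 18], 0, 100], [[0, 0, 16], 0, 100], [[0, 1, 14], 0, 100], [[0, 0, 12], 0, 100], [[0, 1, 8], 0, 100], [[0, 0, 4], 0, 100]])

```text
t: 42.4
tool_pos: [0.511, -0.1582, 0.0496]
tcp_rot: [[-0.889, 0.457, -0.026], [0.457, 0.889, -0.03], [0.009, -0.038, -0.999]]
wrist_force: [-0.4, 0.6, 0.5]
opening: 0.0853
grasp_force: 0.0
```

Request:
carry_out(commands=[[[0, 0, 0], 0, 25], [[0, 0, 0], 0, 25], [[0, 0, 0], 0, 25], [[0, 0, 0], 0, 25], [[0, 0, 0], 0, 25], [[0, 0, 0], 0, 25], [[0, 0, 0], 0, 25], [[0, 0, 0], 0, 25], [[0, 0, 0], 0, 25], [[0, 0, 0], 0, 25]], squeeze=20)

```text
t: 43.4
tool_pos: [0.5115, -0.1585, 0.051]
tcp_rot: [[-0.889, 0.457, -0.024], [0.457, 0.889, -0.031], [0.007, -0.038, -0.999]]
wrist_force: [-2.1, -1.5, 5.8]
opening: 0.0354
grasp_force: 20.3
```

Request:
carry_out(commands=[[[-1, 0, -4], 0, 25], [[-1, 0, -4], 0, 25], [[-2, 0, -4], 0, 25], [[-2, 0, -4], 0, 25], [[-2, 0, -4], 0, 25], [[-2, 0, -4], 0, 25], [[-2, 0, -3], 0, 25], [[-2, 0, -3], 0, 25], [[-2, 0, -3], 0, 25], [[-2, 0, -3], 0, 25]])

```text
t: 44.4
tool_pos: [0.5281, -0.1655, 0.0862]
tcp_rot: [[-0.889, 0.457, -0.025], [0.457, 0.889, -0.03], [0.008, -0.038, -0.999]]
wrist_force: [-0.0, 0.6, -3.2]
opening: 0.0357
grasp_force: 20.3
```

```bash
cat > tilt.py <<'E'
from h import *
from scipy.optimize import least_squares
PT={'tray_tab':(.105,0,.082),'tray_corner':(-.106,0,.004),'tray_foot':(-.112,0,0),'tray':(0,0,0)}
def go(ph0):
    s=env.read_state(); print(s['t'],np.round(s['tool_pos'],4),np.round(s['wrist_force'],1),s['opening'],round(s['grasp_force'],1)); obs=[]
    for n in ('top','scene','wrist'):
        st=env.read_state(); imaging.capture(n)
        for t,p in PT.items():
            for l in imaging.landmark_of(n,t)[:1]:
                if l['p']>.4: obs.append((n,t,np.array(p),l['pixel'],st))
        for l in imaging.landmark_of(n,'cap1_center'): 
            if l['p']>.3 and n!='top': print(n,'cap',np.round(l['pixel']),round(l['p'],2))
    def W(q,p):
        c,s_=np.cos(q[2]),np.sin(q[2]); x=np.array([c,s_,0]); y=np.array([-s_,c,0]); z=np.array([0,0,1.]); C,S=np.cos(q[3]),np.sin(q[3])
        d=p-np.array([-.112,0,0]); return np.array([q[0],q[1],q[4]])+x*(C*d[0]-S*d[2])+y*d[1]+z*(S*d[0]+C*d[2])
    f=lambda q:np.concatenate([np.concatenate([np.array(proj(n,W(q,p),st))-px for n,t,p,px,st in obs]),[q[4]*300]])
    r=least_squares(f,[.705,-.256,2.67,np.radians(ph0),0],loss='soft_l1',f_scale=2,x_scale=[.1,.1,.3,.3,.1])
    for o,e in zip(obs,r.fun[:-1].reshape(-1,2)): print(o[0],o[1],np.round(o[3]),np.round(e,1))
    print('foot',np.round(r.x[[0,1,4]],4),'yaw',round(np.degrees(r.x[2]),1),'tilt',round(np.degrees(r.x[3]),1)); return r.x,W
E
python3 -c "
from tilt import *; go(10)"
```

```text
44.4 [ 0.5281 -0.1655  0.0862] [-0.   0.6 -3.2] 0.03568672400645304 20.3
scene cap [192. 263.] 0.56
scene cap [186. 247.] 0.34
top tray_corner [375. 183.] [-0.2 -1. ]
top tray_foot [374. 180.] [ 1.3 -0.3]
top tray [357. 217.] [-0.3 -0.2]
scene tray_tab [209. 198.] [ 0.7 -1.9]
scene tray_corner [182. 284.] [0.2 0.3]
scene tray_foot [181. 287.] [0.3 0.6]
scene tray [198. 250.] [2.1 0. ]
wrist tray_tab [285. 258.] [ 0.  -0.1]
wrist tray [288. 307.] [-1.3  0.1]
foot [ 0.7036 -0.2595 -0.0022] yaw 151.4 tilt 9.1
```

Request:
carry_out(commands=[[[-2, 0, -4], 0, 25], [[-2, 0, -4], 0, 25], [[-2, 0, -3], 0, 25], [[-2, 0, -3], 0, 25], [[-2, 0, -3], 0, 25], [[-3, 0, -3], 0, 25], [[-3, 0, -4], 0, 25], [[-3, 0, -3], 0, 25], [[-3, 0, -3], 0, 25], [[-3, 0, -3], 0, 25]])

```text
t: 46.3
tool_pos: [0.5513, -0.176, 0.119]
tcp_rot: [[-0.889, 0.457, -0.025], [0.457, 0.889, -0.03], [0.008, -0.038, -0.999]]
wrist_force: [-0.5, 0.1, -3.3]
opening: 0.0355
grasp_force: 20.4
```

Request:
carry_out(commands=[[[-3, 0, -3], 0, 25], [[-3, 0, -3], 0, 25], [[-3, 0, -3], 0, 25], [[-3, 0, -3], 0, 25], [[-3, 0, -3], 0, 25], [[-3, 0, -3], 0, 25], [[-3, 0, -3], 0, 25], [[-3, 0, -3], 0, 25], [[-3, 0, -3], 0, 25], [[-2, 0, -2], 0, 25]])

```text
t: 47.3
tool_pos: [0.5779, -0.1884, 0.1479]
tcp_rot: [[-0.889, 0.457, -0.025], [0.457, 0.889, -0.031], [0.008, -0.038, -0.999]]
wrist_force: [0.8, 0.4, -4.8]
opening: 0.0357
grasp_force: 20.4
```

```bash
cat > fin.py <<'E'
from tilt import *
q,W=go(30)
# where caps should be: bright blobs in the scene mapped to tray floor height (cap centre 12 mm) coordinates
g=imaging.capture('scene'); m=(g.min(2)>150).astype(np.uint8)
c=np.array(proj('scene',W(q,np.array([-.06,0,.012])))); print('corner px',np.round(proj('scene',W(q,np.array([-.106,0,.004])))))
k,l,st,ce=cv2.connectedComponentsWithStats(m)
o=W(q,np.array([0,0,.014])); ex=W(q,np.array([1,0,.014]))-o; ey=W(q,np.array([0,1,.014]))-o; ez=np.cross(ex,ey)
for i in range(1,k):
    if 8<st[i,4]<600 and np.linalg.norm(ce[i]-c)<70:
        a,d=ray('scene',ce[i]); p=a+d*((o-a)@ez)/(d@ez)-o; print('blob',np.round(ce[i]),st[i,4],'tray xy',np.round([p@ex,p@ey],3))
E
python3 fin.py
```

```text
47.3 [ 0.5779 -0.1884  0.1479] [ 0.8  0.4 -4.8] 0.035662028637432376 20.4
scene cap [182. 275.] 0.48
wrist cap [286. 308.] 0.77
top tray_tab [361. 227.] [-0.   1.5]
top tray_corner [376. 185.] [-1.  -3.1]
top tray [362. 214.] [-1.4 -1.9]
scene tray_tab [201. 183.] [-1.5 -0.5]
scene tray_corner [181. 283.] [ 2.4 -0.8]
scene tray_foot [182. 284.] [1.  1.2]
scene tray [197. 238.] [0.7 0.2]
wrist tray_tab [285. 246.] [-0.3 -0. ]
wrist tray_corner [289. 312.] [-3.1 -2.5]
wrist tray_foot [288. 308.] [-1.3  1.2]
wrist tray [287. 249.] [1.3 0.6]
foot [ 0.6993 -0.2558  0.0012] yaw 150.6 tilt 29.3
corner px [183. 282.]
blob [219. 199.] 108 tray xy [ 0.101 -0.028]
blob [184. 264.] 213 tray xy [-0.069  0.007]
blob [199. 260.] 34 tray xy [-0.054 -0.025]
blob [243. 267.] 13 tray xy [-0.053 -0.129]
blob [208. 283.] 14 tray xy [-0.102 -0.063]
blob [169. 285.] 15 tray xy [-0.121  0.025]
blob [150. 290.] 19 tray xy [-0.139  0.064]
blob [130. 295.] 20 tray xy [-0.157  0.105]
blob [169. 294.] 10 tray xy [-0.139  0.019]
blob [152. 298.] 15 tray xy [-0.154  0.053]
blob [133. 303.] 16 tray xy [-0.173  0.093]
blob [224. 311.] 424 tray xy [-0.153 -0.114]
```

Request:
carry_out(commands=[[[0, 0, 1], 0, 25], [[0, 0, 1], 0, 25], [[0, 0, 0], 0, 25], [[0, 0, 0], 0, 25], [[0, 0, 0], 0, 25], [[0, 0, 0], 0, 25], [[0, 0, 0], 0, 25], [[0, 0, 0], 0, 25], [[0, 0, 0], 0, 25], [[0, 0, 0], 0, 25]])

```text
t: 49.25
tool_pos: [0.5775, -0.1883, 0.1456]
tcp_rot: [[-0.889, 0.457, -0.025], [0.457, 0.889, -0.03], [0.008, -0.038, -0.999]]
wrist_force: [0.5, 0.3, -2.6]
opening: 0.0354
grasp_force: 20.5
```

```bash
python3 fin.py | grep -v -E "^(top|scene tr|wrist tr)"
```

```text
49.25 [ 0.5775 -0.1883  0.1456] [ 0.5  0.3 -2.6] 0.03538615161289113 20.5
scene cap [180. 274.] 0.52
wrist cap [287. 312.] 0.55
foot [ 0.7005 -0.2564  0.0022] yaw 150.4 tilt 29.0
corner px [183. 282.]
blob [219. 200.] 112 tray xy [ 0.101 -0.027]
blob [185. 264.] 251 tray xy [-0.069  0.003]
blob [244. 267.] 14 tray xy [-0.052 -0.13 ]
blob [208. 283.] 14 tray xy [-0.101 -0.063]
blob [168. 285.] 14 tray xy [-0.121  0.025]
blob [150. 290.] 19 tray xy [-0.139  0.063]
blob [130. 295.] 20 tray xy [-0.157  0.104]
blob [169. 294.] 10 tray xy [-0.139  0.018]
blob [153. 298.] 15 tray xy [-0.153  0.051]
blob [133. 303.] 16 tray xy [-0.172  0.092]
blob [224. 311.] 424 tray xy [-0.152 -0.115]
```

Run:
```python
from h import *
imaging.capture('scene')
s=env.read_state(); print(s['t'],[ (np.round(d['pixel']),round(d['p'],2)) for d in imaging.masks_of('scene','cup')[:2]],np.round(s['wrist_force'],1))
print(env.hand_in())
```

```text
50.25 [(array([272., 217.]), 0.62)] [-1.1  0.6 -3.2]
the job is handed in; nothing more can be done
None
```

I handed the job in at about 50 s: the empty cup stands upright about 8 cm clear of the tray, and the tray is held by its tab at about 29° with its low corner on the table and all five caps gathered there in one cluster. The tab is gripped across its 36 mm width rather than its 12 mm thickness, because the tool cannot tilt. I have not seen the verdict.

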